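# Open the moth-repellent canister and hang it on the belt hook

## Robot

A 6-joint arm with a two-finger parallel gripper is mounted at the origin on the work surface. World frame = base frame: x ahead of the robot, y to its left, z up, the work surface at z = 0. Lengths are in m, angles in degrees, forces in N, time in s.
With the tool pointing down it reaches from about 0.375 to 0.9 m from the base axis. Payload 3.1 kg.
Tool frame: the origin (TCP) lies between the finger pads; the fingertips stand ctrl.nose_length ahead of it and the grasp point (between the pads) is the TCP (ctrl.nose_length is the distance from the TCP to the fingertips, in m); z points along the fingers, y is the line along which they close (so a half turn about z gives the same grasp; the last joint's range is limited). The gripper opens to 85 mm and grips with 20 to 120 N. Pads are 22 mm wide; open, the fingers measure 114 mm over their backs; the gripper's body (76 mm by 85 mm) begins 54 mm behind the grasp point. The pads swing forward as they close: fully open they stand 13 mm farther back than shut.
Start: joints at [61.392, 30.224, 82.088, -0, 67.689, -10.227], TCP at [0.197, 0.593, 0.229] pointing down, gripper open.
Joint ranges: [-176.69, 176.69], [-43.24, 126.21], [12.49, 139.97], [-82, 262], [0, 151.66], [-163.58, 163.58]. Speed limits (degrees/s): [159.86, 159.86, 180, 180, 180, 180].

## Interface

Orientations are given as a 3x3 rotation matrix whose columns are the frame's x, y, z axes.
In Python, from station import ctrl gives the robot as it stands.
- The arm moves only by the tool play_rows, never from a script. Its argument "plan" is a list of rows, each an object of numbers: "jaw": the finger opening in mm, from 0 to 85.4; "tx", "ty", "tz": the shift along the tool's x, y, z in units of 50 cm (1.0 is 50 cm); "rx", "ry", "rz": the turn, a rotation vector about the tool's x, y, z in units of 180 degrees (1.0 is 180 degrees). A call has 1 to 10 rows; each row shifts and turns the commanded pose from where the row before left it, along the tool's axes as they then stand; what a row does not reach is not made up. A row lasts 1/12 s, in which the tool goes at most 41.7 mm and 7.16 degrees, less where a joint would pass 70% of its speed; a pose out of reach is approached as far as the arm can. A call with a number of a shift or a turn outside -1 to 1 is refused whole. A call with a gripper value outside its range is refused whole. The fingers move at their own pace and stop on an object; the grip force is fixed at half the most. Time passes only in rows, so rows that do not move let the fingers close. It gives the time, the measured TCP pose, the force, the opening and the grip force at its end, in the units of the state.
- ctrl.state(): the state, without advancing time (a new reading comes with each control period).
- ctrl.capture(name): name is "scene" or "top" or "wrist"; returns the picture (420x560x3 uint8, red, green, blue); there is no depth.
- ctrl.camera_info(name): a dict with "fx", "fy", "cx", "cy" (pixels), "R" (3x3) and "t" (3): a world point X has camera coordinates R X + t. Camera axes: x right, y down, z forward; pixel columns grow to the right and rows downward; lengths in m; the calibration is good to about 2 mm. A picture is of the moment at which its call begins: read the wrist's pose just before it. camera_info takes no time and is no camera call; for the wrist camera it gives the pose at the moment of the call.
- ctrl.close_job(): hands the job in; it is judged then, once.
The state is a dict: "time": time; "joints": joint angles; "qd": joint speeds; "joint_efforts": joint torques, N m; "eef_pos": TCP position; "eef_rot": TCP orientation; "ft_force": force on the tool from outside, world axes, zero at the start; "wrist_torque": the same for the moment, N m; "finger_gap": finger opening in m; "grip_force": force on a finger pad.
Only numpy, scipy, OpenCV 4.12 (cv2) and the standard library are available. Lean on these libraries where they do the work, as an engineer would, in place of code of your own. Each camera call takes 0.05 s, during which the arm holds its last target. There are 200 camera calls.

## Task

While the moth-repellent canister stands in its grey dock, unscrew its blue captive cap counter-clockwise (seen from above) all the way to its open stop. Then lift the canister out and hang it by its side handle on the chrome belt hook, let go, and leave it hanging at rest with the cap still fully open. Do not shift the glass tumbler, the green pot or the orange hanger.

Things in the scene. Friction and masses are not known exactly. Their poses are not given: they have to be found in the camera images.
- canister: Loose canister, 0.25 kg: weighted white foot 60 x 60 x 12 mm, aluminium body 48 mm across to z 104, neck 36 mm, blue cap z 112 to 138. Origin: centre of underside; z up; y towards the handle, a white loop of 8 mm bar in the y-z plane, like a mug's: its window, open along x, spans y 24 to 48, z 32 to 88 mm. Hung by it, it swings out and settles leaning about 40 degrees.
- cap (a joint): Angle of the blue cap on the canister (rad): 0 = screwed shut, grows counter-clockwise seen from above, open stop at 2.2. Needs about 0.1 N m, stays where it is left, cannot come off or rise. The yellow radial bar on its top points towards the handle when the cap is at the open stop.
- cap_top (a point): Centre of the top face of the blue cap: ribbed cylinder of 46 mm diameter, 26 mm high, below this point; z up along the canister's axis. It turns with the cap.
- handle_top (a point): Middle of the underside of the handle's top bar, in the canister's frame at (0, 36, 88) mm: the place that rests on the hook. Axes as the canister's.
- dock: Grey tray fixed to the shelf, 71 x 71 mm outside, walls 4 mm thick and 18 mm high, inner floor at 4 mm, on a 95 x 95 x 3 mm flange. It holds the canister's foot with 1.5 mm of play on each side and keeps it from turning. Origin: centre of the underside.
- hook: Chrome belt hook fixed to the shelf: foot 84 mm across, post 12 mm thick with a 14 mm ball on top, and at height 200 mm (centreline) a level prong of 8 mm bar that runs 90 mm from the post along the hook's own -x axis and ends in an upturned tip, its top at height 222 mm. Origin: centre of the foot's underside, z up.
- hook_seat (a point): Top of the hook's prong, 50 mm from the post, in the hook's frame at (-50, 0, 204) mm: a good place for the handle's top bar. Axes as the hook's.
- tumbler: Clear glass tumbler standing upside down, loose, 72 mm across at the shelf, 60 mm at the top, 98 mm high. Origin at the centre of its underside.
- pot: Green ceramic flower pot, empty, loose, rim of 98 mm diameter, 85 mm high. Origin at the centre of its underside.
- hanger: Orange plastic clothes hanger lying flat, loose, 350 mm long (its x) and about 170 mm wide (its y), 12 mm thick; its hook points to its -y. Origin on the shelf below its middle.
Mind the look-alikes: they are no part of the job. What is shaped like the canister but red is not meant.

How it is judged:
By the outcome, as a careful person would: the job done as asked, in the order asked, and still so for the second after the job is handed in, with the robot touching nothing.
It also fails if it takes over 67 s, if anything falls off the work surface, if the arm or the gripper's body presses on something with over 40 N, if the wrist force passes 120 N, or if a joint passes its speed limit or range.

## Working session

There is one attempt and no reset: what is moved stays moved. The work goes in short steps, Python scripts to look and compute and a tool call to move; the robot and the scene stay as the last step left them, time stands still between calls to the robot, and variables do not carry over. Pictures are saved under pics/ and viewed, at most 10 in all, crops included, and the job is handed in when it is done.

Besides the shell and the picture viewer there is one more tool, called after "Request:" as a command line: name --argument value ..., lists and objects as JSON in quotes. play_rows: Moves the arm, as the interface text tells. Shifts and turns lie within -1 to 1; 1 stands for 50 cm of shift or 180 degrees of turn. Its arguments: {"type":"object","properties":{"plan":{"type":"array"}},"required":["plan"]}

```bash
ls; mkdir -p pics; python3 - <<'E'
from station import ctrl
import cv2,numpy as np
for n in("scene","top"):
    im=ctrl.capture(n);cv2.imwrite(f"pics/{n}0.png",im[:,:,::-1])
    print(n,ctrl.camera_info(n))
s=ctrl.state();print(s,ctrl.nose_length)
E
```

```text
pics
scene {'fx': 535.387348272259, 'fy': 535.387348272259, 'cx': 275.90611908710144, 'cy': 210.154987365738, 'R': array([[-0.83613391,  0.54818658, -0.01927605],
       [ 0.30725893,  0.43896396, -0.84433559],
       [-0.45439195, -0.71190035, -0.53546787]]), 't': array([ 0.38911673, -0.0570392 ,  2.00494992])}
top {'fx': 439.42909274670257, 'fy': 439.42909274670257, 'cx': 277.2744240130399, 'cy': 217.6787927272879, 'R': array([[-0.00365296, -0.99974629, -0.02222634],
       [-0.99413093,  0.00603384, -0.10801526],
       [ 0.10812196,  0.02170132, -0.99390075]]), 't': array([0.09830653, 0.51111429, 1.55502657])}
{'time': 0.1, 'joints': array([ 6.13933808e+01,  3.02735825e+01,  8.21478189e+01,  4.95354989e-04,
        6.76890259e+01, -1.02263198e+01]), 'qd': array([ 0.00336435, -0.11537798, -0.10198695,  0.04342336,  0.01493256,
        0.03427638]), 'joint_efforts': array([-3.33977559e-04, -4.43301415e+01, -1.78584892e+01, -2.81104340e-04,
        3.90248839e-03,  1.50605979e-05]), 'eef_pos': array([0.19672869, 0.5925646 , 0.22813889]), 'eef_rot': array([[-9.48983288e-01,  3.15324998e-01, -9.29809861e-04],
       [ 3.15326174e-01,  9.48981851e-01, -1.68821804e-03],
       [ 3.50035334e-04, -1.89528409e-03, -9.99998143e-01]]), 'ft_force': array([-0.23054924, -0.47769707, -0.0405998 ]), 'wrist_torque': array([-0.02766101,  0.03539936,  0.04165891]), 'grip_force': 0.0, 'finger_gap': 0.08551842969895969} 0.019
```

View pics/scene0.png

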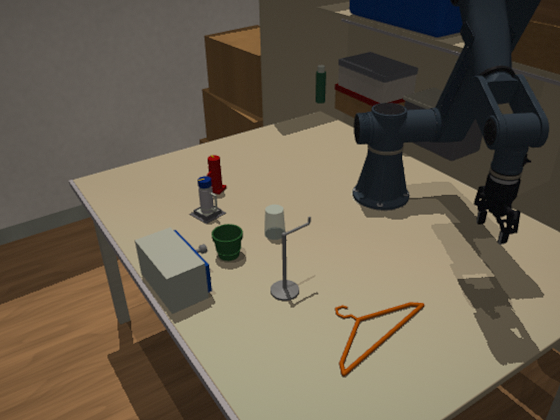

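View pics/top0.png

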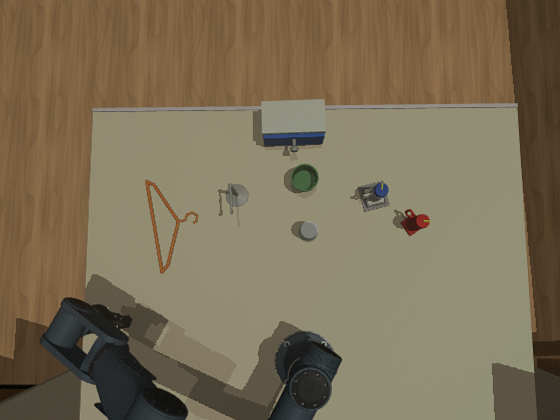

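The scene view shows the blue-capped canister in the grey dock at (206,198) and a red look-alike at (216,175). In the top view they are at (377,193) and (417,222). The chrome hook has its foot at (285,290) in the scene view and (238,195) in the top view. The box's knob at (203,248) is another distractor. I choose the blue-capped one and will check it in a close crop.

```bash
python3 - <<'E'
import cv2,numpy as np
s=cv2.imread("pics/scene0.png");t=cv2.imread("pics/top0.png")
def c(im,x,y,w,h,W,H): 
    o=cv2.resize(im[y:y+h,x:x+w],(W,H),interpolation=cv2.INTER_CUBIC)
    for k in range(0,w,10):
        cv2.line(o,(k*W//w,0),(k*W//w,6 if k%50 else 12),(0,255,255),1)
    for k in range(0,h,10): cv2.line(o,(0,k*H//h),(6,k*H//h),(0,255,255),1)
    return o
a=np.hstack([c(s,185,165,50,60,250,300),c(t,350,170,50,60,250,300),c(s,260,205,70,100,210,300)])
b=np.hstack([c(t,205,170,60,50,360,300),c(t,285,160,50,50,300,300)])
o=np.zeros((600,710,3),np.uint8);o[:300,:710]=a;o[300:,:660]=b
cv2.imwrite("pics/crop.png",o)
E
```

```text
(no output)
```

View pics/crop.png

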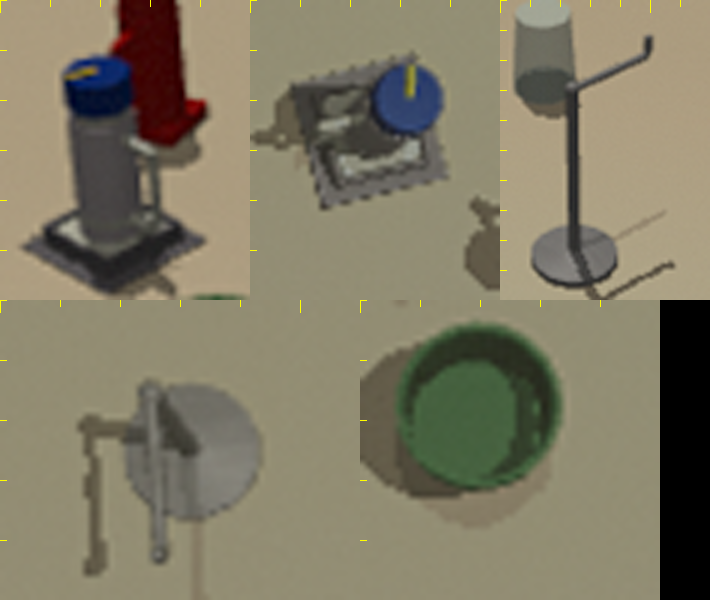

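```bash
cat > h.py <<'E'
from station import ctrl
import numpy as np
def ray(cam,p):
    R,t=np.array(cam["R"]),np.array(cam["t"])
    d=R.T@np.array([(p[0]-cam["cx"])/cam["fx"],(p[1]-cam["cy"])/cam["fy"],1]); return -R.T@t,d/np.linalg.norm(d)
def atz(cam,p,z): o,d=ray(cam,p); return (o+d*(z-o[2])/d[2]).round(4)
def tri(*cp):
    A=np.zeros((3,3));b=np.zeros(3)
    for c,p in cp:
        o,d=ray(c,p);M=np.eye(3)-np.outer(d,d);A+=M;b+=M@o
    return np.linalg.solve(A,b).round(4)
E
python3 - <<'E'
from h import *
S=ctrl.camera_info("scene");T=ctrl.camera_info("top")
print("cap tri",tri((S,(204.4,179.2)),(T,(381.2,189.6))),"z",atz(S,(204.4,179.2),.142),atz(T,(381.2,189.6),.142))
print("flange",[atz(T,p,.003) for p in((358,187),(383,181.6),(389.4,205.6),(364.6,211.6))])
print("flange scene",[atz(S,p,.003) for p in((189,213.5),(208,223.5),(226.5,213))])
print("bar",atz(T,(382.2,183),.142),"handle",atz(T,(367,195.5),.09))
print("foot",atz(S,(284.7,289.3),.005),atz(T,(237.3,195.2),.005))
print("ball",tri((S,(284,233.3)),(T,(230,184.5))),atz(T,(230,184.5),.205))
print("tip",tri((S,(309.3,218.3)),(T,(231.5,212.5))),atz(T,(231.5,212.5),.222),atz(S,(309.3,218.3),.222))
for n,p,z in(("tum",(308.5,231),.098),("pot",(305,178.5),.085)):print(n,atz(T,p,z))
E
```

```text
cap tri [ 0.5908 -0.2547  0.1415] z [ 0.5905 -0.2526  0.142 ] [ 0.5918 -0.2553  0.142 ]
flange [array([ 0.626 , -0.2009,  0.003 ]), array([ 0.6454, -0.2929,  0.003 ]), array([ 0.5563, -0.3135,  0.003 ]), array([ 0.5348, -0.2227,  0.003 ])]
flange scene [array([ 0.6471, -0.29  ,  0.003 ]), array([ 0.6206, -0.1932,  0.003 ]), array([ 0.5351, -0.2157,  0.003 ])]
bar [ 0.6142 -0.2593  0.142 ] handle [ 0.5804 -0.217   0.09  ]
foot [0.5962 0.2463 0.005 ] [0.5984 0.2434 0.005 ]
ball [0.5992 0.2462 0.2046] [0.6013 0.2446 0.205 ]
tip [0.5077 0.2387 0.2145] [0.508  0.2368 0.222 ] [0.5133 0.2488 0.222 ]
tum [ 0.4575 -0.0126  0.098 ]
pot [ 0.643  -0.0031  0.085 ]
```

The crops confirm the target: a grey body in the grey dock, with the blue cap at about (0.591, -0.255) and z 0.142. Its handle points to about 102° and the yellow bar to about -15°. The hook's post is at (0.599, 0.246), and its prong runs towards -x. I'll move above the canister and pre-rotate the wrist.

Request:
play_rows --plan '[{"jaw":85,"tx":-0.0534,"ty":-0.0567,"tz":-0.015},{"jaw":85,"tx":-0.0534,"ty":-0.0567,"tz":-0.015},{"jaw":85,"tx":-0.0534,"ty":-0.0567,"tz":-0.015},{"jaw":85,"tx":-0.0534,"ty":-0.0567,"tz":-0.015},{"jaw":85,"tx":-0.0534,"ty":-0.0567,"tz":-0.015},{"jaw":85,"tx":-0.0534,"ty":-0.0567,"tz":-0.015},{"jaw":85,"tx":-0.0534,"ty":-0.0567,"tz":-0.015},{"jaw":85,"tx":-0.0534,"ty":-0.0567,"tz":-0.015},{"jaw":85,"tx":-0.0534,"ty":-0.0567},{"jaw":85,"tx":-0.0534,"ty":-0.0567}]'

```text
invalid input
```

Request:
play_rows --plan '[{"jaw":85,"tx":-0.0534,"ty":-0.0567},{"jaw":85,"tx":-0.0534,"ty":-0.0567},{"jaw":85,"tx":-0.0534,"ty":-0.0567},{"jaw":85,"tx":-0.0534,"ty":-0.0567},{"jaw":85,"tx":-0.0534,"ty":-0.0567},{"jaw":85,"tx":-0.0534,"ty":-0.0567},{"jaw":85,"tx":-0.0534,"ty":-0.0567},{"jaw":85,"tx":-0.0534,"ty":-0.0567},{"jaw":85,"tx":-0.0534,"ty":-0.0567},{"jaw":85,"tx":-0.0534,"ty":-0.0567}]'

```text
invalid input
```

Request:
play_rows --plan '[{"jaw":85,"tx":-0.0534,"ty":-0.0567},{"jaw":85,"tx":-0.0534,"ty":-0.0567},{"jaw":85,"tx":-0.0534,"ty":-0.0567},{"jaw":85,"tx":-0.0534,"ty":-0.0567},{"jaw":85,"rz":0.037},{"jaw":85,"rz":0.037},{"jaw":85,"rz":0.037},{"jaw":85,"rz":0.037},{"jaw":85,"rz":0.037},{"jaw":85,"rz":0.037}]'

```text
invalid input
```

Request:
play_rows --plan '[{"jaw":85,"rz":0.037},{"jaw":85,"rz":0.037},{"jaw":85,"rz":0.037},{"jaw":85,"rz":0.037},{"jaw":85,"rz":0.037},{"jaw":85,"rz":0.037},{"jaw":85,"rz":0.037},{"jaw":85,"rz":0.037},{"jaw":85,"rz":0.037},{"jaw":85,"rz":0.037}]'

```text
invalid input
```

Request:
play_rows --plan '[{"jaw":85,"rz":0.037},{"jaw":85,"rz":0.037},{"jaw":85,"rz":0.037},{"jaw":85,"rz":0.037},{"jaw":85,"rz":0.037},{"jaw":85,"rz":0.037},{"jaw":85,"rz":0.037},{"jaw":85,"rz":0.037},{"jaw":85,"rz":0.037},{"jaw":85,"rz":0.037}]'

```text
invalid input
```

```bash
python3 - <<'E'
from h import *
import cv2
s=ctrl.state();print(s["time"],s["eef_pos"],s["eef_rot"].round(4),s["joints"].round(1),s["ft_force"])
W=ctrl.camera_info("wrist");np.savez("w1.npz",**W);cv2.imwrite("pics/w1.png",ctrl.capture("wrist")[:,:,::-1]);print(W)
def pr(c,X): q=np.array(c["R"])@np.array(X)+c["t"];return (c["fx"]*q[0]/q[2]+c["cx"],c["fy"]*q[1]/q[2]+c["cy"])
print(pr(W,(.5908,-.2555,.142)))
E
```

```text
0.1 [0.19672869 0.5925646  0.22813889] [[-9.490e-01  3.153e-01 -9.000e-04]
 [ 3.153e-01  9.490e-01 -1.700e-03]
 [ 4.000e-04 -1.900e-03 -1.000e+00]] [ 61.4  30.3  82.1   0.   67.7 -10.2] [-0.23054924 -0.47769707 -0.0405998 ]
{'fx': 364.32757061844524, 'fy': 364.32757061844524, 'cx': 283.37646968323634, 'cy': 216.51457529207295, 'R': array([[ 0.31508968,  0.94906052, -0.00162045],
       [ 0.90901884, -0.30130417,  0.28792456],
       [ 0.27276958, -0.09219507, -0.95765172]]), 't': array([-0.62375203, -0.03775496,  0.3800654 ])}
(np.float64(-294.6645522405861), np.float64(740.8987066492682))
```

View pics/w1.png

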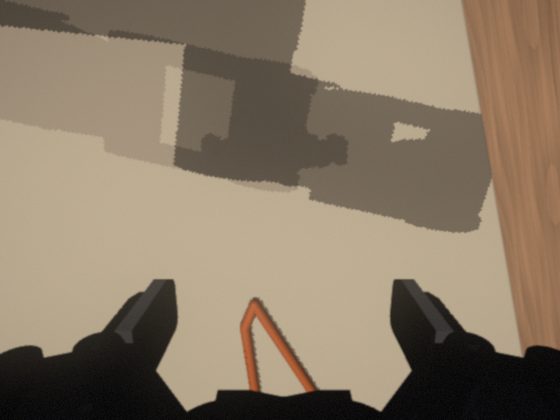

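The plan was refused and the arm didn't move. The wrist view shows only the table, the hanger tip at (255,300) and the fingers. The rows probably need every key.

Request:
play_rows --plan '[{"jaw":85,"tx":-0.0534,"ty":-0.0567,"tz":-0.015,"rx":0,"ry":0,"rz":0},{"jaw":85,"tx":-0.0534,"ty":-0.0567,"tz":-0.015,"rx":0,"ry":0,"rz":0}]'

```text
time: 0.32
eef_pos: [0.2292, 0.5224, 0.2429]
eef_rot: [[-0.95, 0.312, -0.001], [0.312, 0.95, -0.001], [0.0, -0.001, -1.0]]
ft_force: [1.1, -1.3, -0.2]
finger_gap: 0.0851
grip_force: 0.0
```

Request:
play_rows --plan '[{"jaw":85,"tx":-0.0534,"ty":-0.0567,"tz":-0.015,"rx":0,"ry":0,"rz":0},{"jaw":85,"tx":-0.0534,"ty":-0.0567,"tz":-0.015,"rx":0,"ry":0,"rz":0},{"jaw":85,"tx":-0.0534,"ty":-0.0567,"tz":-0.015,"rx":0,"ry":0,"rz":0},{"jaw":85,"tx":-0.0534,"ty":-0.0567,"tz":-0.015,"rx":0,"ry":0,"rz":0},{"jaw":85,"tx":-0.0534,"ty":-0.0567,"tz":-0.015,"rx":0,"ry":0,"rz":0},{"jaw":85,"tx":-0.0534,"ty":-0.0567,"tz":-0.015,"rx":0,"ry":0,"rz":0},{"jaw":85,"tx":-0.0534,"ty":-0.0567,"tz":0,"rx":0,"ry":0,"rz":0},{"jaw":85,"tx":-0.0534,"ty":-0.0567,"tz":0,"rx":0,"ry":0,"rz":0},{"jaw":85,"tx":-0.0534,"ty":-0.0567,"tz":0,"rx":0,"ry":0,"rz":0},{"jaw":85,"tx":-0.0534,"ty":-0.0567,"tz":0,"rx":0,"ry":0,"rz":0}]'

```text
time: 1.15
eef_pos: [0.394, 0.1674, 0.2891]
eef_rot: [[-0.949, 0.315, 0.0], [0.315, 0.949, 0.0], [-0.0, 0.0, -1.0]]
ft_force: [1.2, 0.7, 0.1]
finger_gap: 0.0854
grip_force: 0.0
```

Request:
play_rows --plan '[{"jaw":85,"tx":-0.0534,"ty":-0.0567,"tz":0,"rx":0,"ry":0,"rz":0},{"jaw":85,"tx":-0.0534,"ty":-0.0567,"tz":0,"rx":0,"ry":0,"rz":0},{"jaw":85,"tx":-0.0534,"ty":-0.0567,"tz":0,"rx":0,"ry":0,"rz":0},{"jaw":85,"tx":-0.0534,"ty":-0.0567,"tz":0,"rx":0,"ry":0,"rz":0},{"jaw":85,"tx":-0.0534,"ty":-0.0567,"tz":0,"rx":0,"ry":0,"rz":0},{"jaw":85,"tx":-0.0534,"ty":-0.0567,"tz":0,"rx":0,"ry":0,"rz":0},{"jaw":85,"tx":-0.0534,"ty":-0.0567,"tz":0,"rx":0,"ry":0,"rz":0},{"jaw":85,"tx":-0.0534,"ty":-0.0567,"tz":0,"rx":0,"ry":0,"rz":0},{"jaw":85,"tx":-0.0534,"ty":-0.0567,"tz":0,"rx":0,"ry":0,"rz":0},{"jaw":85,"tx":-0.0534,"ty":-0.0567,"tz":0,"rx":0,"ry":0,"rz":0}]'

```text
time: 1.98
eef_pos: [0.558, -0.1858, 0.2887]
eef_rot: [[-0.949, 0.316, -0.001], [0.316, 0.949, 0.001], [0.001, 0.0, -1.0]]
ft_force: [0.1, 0.7, 0.8]
finger_gap: 0.0852
grip_force: 0.0
```

Request:
play_rows --plan '[{"jaw":85,"tx":-0.0534,"ty":-0.0567,"tz":0,"rx":0,"ry":0,"rz":0},{"jaw":85,"tx":-0.0534,"ty":-0.0567,"tz":0,"rx":0,"ry":0,"rz":0},{"jaw":85,"tx":0,"ty":0,"tz":0,"rx":0,"ry":0,"rz":0.037},{"jaw":85,"tx":0,"ty":0,"tz":0,"rx":0,"ry":0,"rz":0.037},{"jaw":85,"tx":0,"ty":0,"tz":0,"rx":0,"ry":0,"rz":0.037},{"jaw":85,"tx":0,"ty":0,"tz":0,"rx":0,"ry":0,"rz":0.037},{"jaw":85,"tx":0,"ty":0,"tz":0,"rx":0,"ry":0,"rz":0.037},{"jaw":85,"tx":0,"ty":0,"tz":0,"rx":0,"ry":0,"rz":0.037},{"jaw":85,"tx":0,"ty":0,"tz":0,"rx":0,"ry":0,"rz":0.037},{"jaw":85,"tx":0,"ty":0,"tz":0,"rx":0,"ry":0,"rz":0.037}]'

```text
time: 2.82
eef_pos: [0.5903, -0.2545, 0.2885]
eef_rot: [[-0.309, 0.951, -0.001], [0.951, 0.309, 0.001], [0.001, -0.001, -1.0]]
ft_force: [-0.7, -0.0, 0.1]
finger_gap: 0.0847
grip_force: 0.0
```

Request:
play_rows --plan '[{"jaw":85,"tx":0,"ty":0,"tz":0,"rx":0,"ry":0,"rz":0.037},{"jaw":85,"tx":0,"ty":0,"tz":0,"rx":0,"ry":0,"rz":0.037},{"jaw":85,"tx":0,"ty":0,"tz":0,"rx":0,"ry":0,"rz":0.037},{"jaw":85,"tx":0,"ty":0,"tz":0,"rx":0,"ry":0,"rz":0.037},{"jaw":85,"tx":0,"ty":0,"tz":0,"rx":0,"ry":0,"rz":0.037},{"jaw":85,"tx":0,"ty":0,"tz":0,"rx":0,"ry":0,"rz":0.037},{"jaw":85,"tx":0,"ty":0,"tz":0,"rx":0,"ry":0,"rz":0.037},{"jaw":85,"tx":0,"ty":0,"tz":0,"rx":0,"ry":0,"rz":0.037},{"jaw":85,"tx":0,"ty":0,"tz":0,"rx":0,"ry":0,"rz":0.037},{"jaw":85,"tx":0,"ty":0,"tz":0,"rx":0,"ry":0,"rz":0.037}]'

```text
time: 3.65
eef_pos: [0.5903, -0.2545, 0.2885]
eef_rot: [[0.75, 0.661, -0.001], [0.661, -0.75, 0.001], [-0.0, -0.001, -1.0]]
ft_force: [-0.3, -0.1, -0.1]
finger_gap: 0.085
grip_force: 0.0
```

Request:
play_rows --plan '[{"jaw":85,"tx":0,"ty":0,"tz":0,"rx":0,"ry":0,"rz":0.037},{"jaw":85,"tx":0,"ty":0,"tz":0,"rx":0,"ry":0,"rz":0.037},{"jaw":85,"tx":0,"ty":0,"tz":0,"rx":0,"ry":0,"rz":0.037},{"jaw":85,"tx":0,"ty":0,"tz":0,"rx":0,"ry":0,"rz":0.037},{"jaw":85,"tx":0,"ty":0,"tz":0,"rx":0,"ry":0,"rz":0.037},{"jaw":85,"tx":0,"ty":0,"tz":0,"rx":0,"ry":0,"rz":0.037},{"jaw":85,"tx":0,"ty":0,"tz":0,"rx":0,"ry":0,"rz":0.037},{"jaw":85,"tx":0,"ty":0,"tz":0,"rx":0,"ry":0,"rz":0.037},{"jaw":85,"tx":0,"ty":0,"tz":0,"rx":0,"ry":0,"rz":0.037},{"jaw":85,"tx":0,"ty":0,"tz":0,"rx":0,"ry":0,"rz":0}]'

```text
time: 4.48
eef_pos: [0.5904, -0.2545, 0.2885]
eef_rot: [[0.949, -0.314, -0.001], [-0.314, -0.949, 0.001], [-0.001, -0.0, -1.0]]
ft_force: [0.0, -0.2, -0.4]
finger_gap: 0.0851
grip_force: 0.0
```

```bash
cat >> h.py <<'E'
def pr(c,X): q=np.array(c["R"])@np.array(X)+c["t"];return (c["fx"]*q[0]/q[2]+c["cx"],c["fy"]*q[1]/q[2]+c["cy"])
E
python3 - <<'E'
from h import *
import cv2
s=ctrl.state();print(s["time"],s["eef_pos"],s["eef_rot"].round(4),s["joints"].round(1),s["ft_force"])
W=ctrl.camera_info("wrist");cv2.imwrite("pics/w2.png",ctrl.capture("wrist")[:,:,::-1]);np.savez("w2.npz",**W)
print(pr(W,(.5908,-.2555,.142)))
E
```

```text
4.4833 [ 0.59036533 -0.25448632  0.28854192] [[ 9.494e-01 -3.141e-01 -8.000e-04]
 [-3.141e-01 -9.494e-01  5.000e-04]
 [-1.000e-03 -3.000e-04 -1.000e+00]] [-33.3  28.4  75.3  -0.   76.3  75. ] [ 0.02435114 -0.17124512 -0.43581658]
(np.float64(284.1710598721996), np.float64(198.77634409441407))
```

View pics/w2.png

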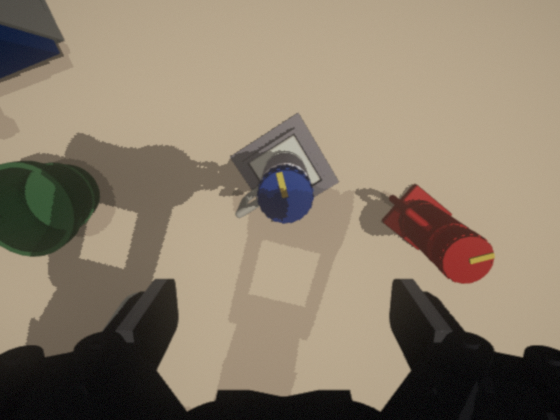

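The wrist view shows the blue cap's top centred at (285,193), with the bar running from (287,197) to (281,174). The handle is at (242,207), the red look-alike at (465,255) and the pot at (40,205). Nothing blocks the grasp.

```bash
python3 - <<'E'
from h import *
W=np.load("w2.npz");z=.142
c=atz(W,(285.3,193),z);print(c)
a=atz(W,(281,175),z);print("bar ang",np.degrees(np.arctan2(*(a-c)[1::-1])))
C=[atz(W,p,.003) for p in((297,114),(339,180),(231,159))];print(C,(C[1]+C[2])/2)
print(np.degrees(np.arctan2(*(C[2]-C[0])[1::-1])),np.degrees(np.arctan2(*(C[0]-C[1])[1::-1])))
E
```

```text
[ 0.5951 -0.2579  0.142 ]
bar ang -5.228191885272145
[array([ 0.6478, -0.2899,  0.003 ]), array([ 0.5593, -0.3146,  0.003 ]), array([ 0.6235, -0.2005,  0.003 ])] [ 0.5914  -0.25755  0.003  ]
105.20630095328639 15.594207750000436
```

Request:
play_rows --plan '[{"jaw":85,"tx":0.0044,"ty":0.0028,"tz":0.05,"rx":0,"ry":0,"rz":0},{"jaw":85,"tx":0,"ty":0,"tz":0.06,"rx":0,"ry":0,"rz":0},{"jaw":85,"tx":0,"ty":0,"tz":0.06,"rx":0,"ry":0,"rz":0},{"jaw":85,"tx":0,"ty":0,"tz":0.05,"rx":0,"ry":0,"rz":0},{"jaw":85,"tx":0,"ty":0,"tz":0.04,"rx":0,"ry":0,"rz":0},{"jaw":85,"tx":0,"ty":0,"tz":0.03,"rx":0,"ry":0,"rz":0},{"jaw":85,"tx":0,"ty":0,"tz":0.02,"rx":0,"ry":0,"rz":0},{"jaw":85,"tx":0,"ty":0,"tz":0,"rx":0,"ry":0,"rz":0}]'

```text
time: 5.2
eef_pos: [0.5908, -0.2558, 0.1314]
eef_rot: [[0.951, -0.311, -0.004], [-0.311, -0.951, 0.003], [-0.005, -0.001, -1.0]]
ft_force: [-0.9, 1.2, 0.1]
finger_gap: 0.0849
grip_force: 0.0
```

Request:
play_rows --plan '[{"jaw":40,"tx":0,"ty":0,"tz":0,"rx":0,"ry":0,"rz":0},{"jaw":40,"tx":0,"ty":0,"tz":0,"rx":0,"ry":0,"rz":0},{"jaw":40,"tx":0,"ty":0,"tz":0,"rx":0,"ry":0,"rz":0},{"jaw":40,"tx":0,"ty":0,"tz":0,"rx":0,"ry":0,"rz":0},{"jaw":40,"tx":0,"ty":0,"tz":0,"rx":0,"ry":0,"rz":0},{"jaw":40,"tx":0,"ty":0,"tz":0,"rx":0,"ry":0,"rz":0},{"jaw":40,"tx":0,"ty":0,"tz":0,"rx":0,"ry":0,"rz":0}]'

```text
time: 5.78
eef_pos: [0.5933, -0.257, 0.1362]
eef_rot: [[0.95, -0.312, 0.003], [-0.312, -0.95, -0.002], [0.003, 0.001, -1.0]]
ft_force: [-0.8, 1.2, 5.2]
finger_gap: 0.041
grip_force: 58.8
```

```bash
python3 - <<'E'
from h import *
s=ctrl.state();print({k:np.round(s[k],3) for k in("eef_pos","ft_force","wrist_torque","finger_gap","grip_force","joints")})
E
```

```text
{'eef_pos': array([ 0.593, -0.257,  0.136]), 'ft_force': array([-0.781,  1.229,  5.25 ]), 'wrist_torque': array([0.093, 0.101, 0.072]), 'finger_gap': np.float64(0.041), 'grip_force': np.float64(58.837), 'joints': array([-3.3316e+01,  3.8001e+01,  8.3586e+01,  1.6000e-02,  5.8218e+01,
        7.4852e+01])}
```

Request:
play_rows --plan '[{"jaw":40,"tx":0,"ty":0,"tz":0,"rx":0,"ry":0,"rz":-0.03},{"jaw":40,"tx":0,"ty":0,"tz":0,"rx":0,"ry":0,"rz":-0.03},{"jaw":40,"tx":0,"ty":0,"tz":0,"rx":0,"ry":0,"rz":-0.03}]'

```text
time: 6.03
eef_pos: [0.5932, -0.257, 0.1362]
eef_rot: [[1.0, -0.03, 0.003], [-0.03, -1.0, -0.002], [0.003, 0.001, -1.0]]
ft_force: [-1.2, 1.8, 6.0]
finger_gap: 0.0408
grip_force: 59.0
```

```bash
python3 - <<'E'
from h import *
import cv2
s=ctrl.state();print({k:np.round(s[k],3) for k in("eef_pos","ft_force","wrist_torque","finger_gap","grip_force","joints")})
a=ctrl.capture("wrist")[:,:,::-1];b=ctrl.capture("scene")[:,:,::-1]
cv2.imwrite("pics/w3.png",np.hstack([cv2.resize(a[120:420,130:430],(400,400),interpolation=2),cv2.resize(b[130:230,160:260],(400,400),interpolation=2)]))
E
```

```text
{'eef_pos': array([ 0.593, -0.257,  0.136]), 'ft_force': array([-1.199,  1.846,  6.034]), 'wrist_torque': array([ 0.136,  0.046, -0.056]), 'finger_gap': np.float64(0.041), 'grip_force': np.float64(59.011), 'joints': array([-3.3322e+01,  3.8000e+01,  8.3591e+01,  2.1000e-02,  5.8223e+01,
        5.8406e+01])}
```

View pics/w3.png

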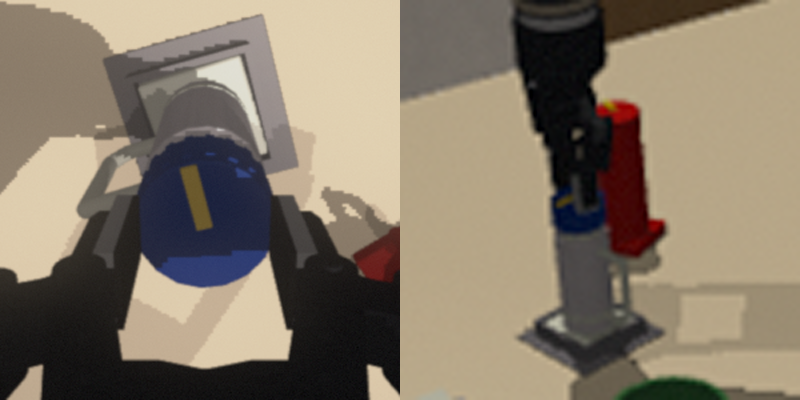

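The wrist view shows the pads on the cap's sides. The bar, at (195,198) in the crop, kept its angle relative to the fingers, so the cap turns with the gripper. I'll continue.

Request:
play_rows --plan '[{"jaw":40,"tx":0,"ty":0,"tz":0,"rx":0,"ry":0,"rz":-0.036},{"jaw":40,"tx":0,"ty":0,"tz":0,"rx":0,"ry":0,"rz":-0.036},{"jaw":40,"tx":0,"ty":0,"tz":0,"rx":0,"ry":0,"rz":-0.036},{"jaw":40,"tx":0,"ty":0,"tz":0,"rx":0,"ry":0,"rz":-0.036},{"jaw":40,"tx":0,"ty":0,"tz":0,"rx":0,"ry":0,"rz":-0.036},{"jaw":40,"tx":0,"ty":0,"tz":0,"rx":0,"ry":0,"rz":-0.036},{"jaw":40,"tx":0,"ty":0,"tz":0,"rx":0,"ry":0,"rz":-0.036},{"jaw":40,"tx":0,"ty":0,"tz":0,"rx":0,"ry":0,"rz":-0.036},{"jaw":40,"tx":0,"ty":0,"tz":0,"rx":0,"ry":0,"rz":-0.036},{"jaw":40,"tx":0,"ty":0,"tz":0,"rx":0,"ry":0,"rz":-0.036}]'

```text
time: 6.97
eef_pos: [0.5928, -0.2565, 0.1362]
eef_rot: [[0.452, 0.892, 0.002], [0.892, -0.452, -0.0], [0.001, 0.002, -1.0]]
ft_force: [-1.6, 1.9, 6.9]
finger_gap: 0.0411
grip_force: 59.2
```

Request:
play_rows --plan '[{"jaw":40,"tx":0,"ty":0,"tz":0,"rx":0,"ry":0,"rz":-0.036},{"jaw":40,"tx":0,"ty":0,"tz":0,"rx":0,"ry":0,"rz":-0.036},{"jaw":40,"tx":0,"ty":0,"tz":0,"rx":0,"ry":0,"rz":-0.02}]'

```text
time: 7.22
eef_pos: [0.5927, -0.2565, 0.1363]
eef_rot: [[0.18, 0.984, 0.002], [0.984, -0.18, -0.001], [-0.0, 0.002, -1.0]]
ft_force: [-2.0, 1.5, 7.9]
finger_gap: 0.0413
grip_force: 59.2
```

```bash
cat > st.py <<'E'
from h import *
s=ctrl.state();r=s["eef_rot"]
print({k:np.round(s[k],3).tolist() for k in("time","eef_pos","ft_force","wrist_torque","finger_gap","grip_force","joints")},"psi",np.degrees(np.arctan2(r[1,1],r[0,1])))
E
python3 st.py
```

```text
{'time': 7.217, 'eef_pos': [0.593, -0.257, 0.136], 'ft_force': [-1.962, 1.456, 7.943], 'wrist_torque': [0.31, 0.298, -0.087], 'finger_gap': 0.041, 'grip_force': 59.233, 'joints': [-33.315, 37.979, 83.622, 0.031, 58.302, -22.964]} psi -10.367288753531806
```

Turned 98° so far, with friction torque of about 0.1 N m. I'll go on in small steps until the torque rises.

Request:
play_rows --plan '[{"jaw":40,"tx":0,"ty":0,"tz":0,"rx":0,"ry":0,"rz":-0.02},{"jaw":40,"tx":0,"ty":0,"tz":0,"rx":0,"ry":0,"rz":-0.02},{"jaw":40,"tx":0,"ty":0,"tz":0,"rx":0,"ry":0,"rz":-0.02}]'

```text
time: 7.47
eef_pos: [0.5926, -0.2566, 0.1363]
eef_rot: [[-0.006, 1.0, 0.001], [1.0, 0.006, -0.001], [-0.001, 0.001, -1.0]]
ft_force: [-2.0, 0.8, 7.8]
finger_gap: 0.0412
grip_force: 59.3
```

```bash
python3 st.py
```

```text
{'time': 7.467, 'eef_pos': [0.593, -0.257, 0.136], 'ft_force': [-1.954, 0.783, 7.807], 'wrist_torque': [0.283, 0.333, -0.078], 'finger_gap': 0.041, 'grip_force': 59.255, 'joints': [-33.32, 37.976, 83.626, 0.02, 58.309, -33.667]} psi 0.3364045103673238
```

Request:
play_rows --plan '[{"jaw":40,"tx":0,"ty":0,"tz":0,"rx":0,"ry":0,"rz":-0.015},{"jaw":40,"tx":0,"ty":0,"tz":0,"rx":0,"ry":0,"rz":-0.015}]'

```text
time: 7.63
eef_pos: [0.5925, -0.2563, 0.1363]
eef_rot: [[-0.096, 0.995, 0.001], [0.995, 0.096, 0.001], [0.001, 0.002, -1.0]]
ft_force: [-2.0, 1.4, 8.1]
finger_gap: 0.0411
grip_force: 59.3
```

```bash
python3 st.py
```

```text
{'time': 7.633, 'eef_pos': [0.592, -0.256, 0.136], 'ft_force': [-1.984, 1.387, 8.088], 'wrist_torque': [0.356, 0.442, -1.029], 'finger_gap': 0.041, 'grip_force': 59.347, 'joints': [-33.328, 37.971, 83.638, 0.091, 58.342, -38.91]} psi 5.533926629065889
```

The torque rose to 1.0 N m, so the cap is at its open stop. I'll relax slightly and lift.

Request:
play_rows --plan '[{"jaw":40,"tx":0,"ty":0,"tz":-0.01,"rx":0,"ry":0,"rz":0.002},{"jaw":40,"tx":0,"ty":0,"tz":-0.02,"rx":0,"ry":0,"rz":0},{"jaw":40,"tx":0,"ty":0,"tz":-0.03,"rx":0,"ry":0,"rz":0},{"jaw":40,"tx":0,"ty":0,"tz":-0.04,"rx":0,"ry":0,"rz":0},{"jaw":40,"tx":0,"ty":0,"tz":-0.05,"rx":0,"ry":0,"rz":0},{"jaw":40,"tx":0,"ty":0,"tz":-0.05,"rx":0,"ry":0,"rz":0},{"jaw":40,"tx":0,"ty":0,"tz":-0.05,"rx":0,"ry":0,"rz":0},{"jaw":40,"tx":0,"ty":0,"tz":-0.04,"rx":0,"ry":0,"rz":0},{"jaw":40,"tx":0,"ty":0,"tz":-0.03,"rx":0,"ry":0,"rz":0},{"jaw":40,"tx":0,"ty":0,"tz":-0.01,"rx":0,"ry":0,"rz":0}]'

```text
time: 8.47
eef_pos: [0.5937, -0.2579, 0.3042]
eef_rot: [[-0.091, 0.996, 0.006], [0.996, 0.091, -0.006], [-0.006, 0.006, -1.0]]
ft_force: [-0.0, -0.5, 0.3]
finger_gap: 0.0398
grip_force: 0.0
```

```bash
python3 st.py
```

```text
{'time': 8.467, 'eef_pos': [0.594, -0.258, 0.304], 'ft_force': [-0.031, -0.45, 0.334], 'wrist_torque': [-0.005, 0.007, 0.007], 'finger_gap': 0.04, 'grip_force': 0.0, 'joints': [-33.329, 27.849, 73.812, -0.062, 77.857, -38.54]} psi 5.225753563219098
```

The grip slipped off because it was too high on the cap. I'll open and check the canister.

Request:
play_rows --plan '[{"jaw":85,"tx":0,"ty":0,"tz":0,"rx":0,"ry":0,"rz":0},{"jaw":85,"tx":0,"ty":0,"tz":0,"rx":0,"ry":0,"rz":0},{"jaw":85,"tx":0,"ty":0,"tz":0,"rx":0,"ry":0,"rz":0},{"jaw":85,"tx":0,"ty":0,"tz":0,"rx":0,"ry":0,"rz":0},{"jaw":85,"tx":0,"ty":0,"tz":0,"rx":0,"ry":0,"rz":0}]'

```text
time: 8.88
eef_pos: [0.5918, -0.2564, 0.2977]
eef_rot: [[-0.091, 0.996, -0.002], [0.996, 0.091, 0.001], [0.001, -0.002, -1.0]]
ft_force: [-0.2, 0.7, -0.3]
finger_gap: 0.0851
grip_force: 0.0
```

```bash
python3 - <<'E'
from h import *
import cv2
W=ctrl.camera_info("wrist");a=ctrl.capture("wrist")[:,:,::-1];b=ctrl.capture("scene")[:,:,::-1];np.savez("w4.npz",**W)
cv2.imwrite("pics/w4r.png",a)
cv2.imwrite("pics/w4.png",np.hstack([cv2.resize(a[100:300,200:350],(450,600),interpolation=2),cv2.resize(b[150:230,180:230],(350,600)[:2],interpolation=2)]))
E
```

```text
(no output)
```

View pics/w4.png

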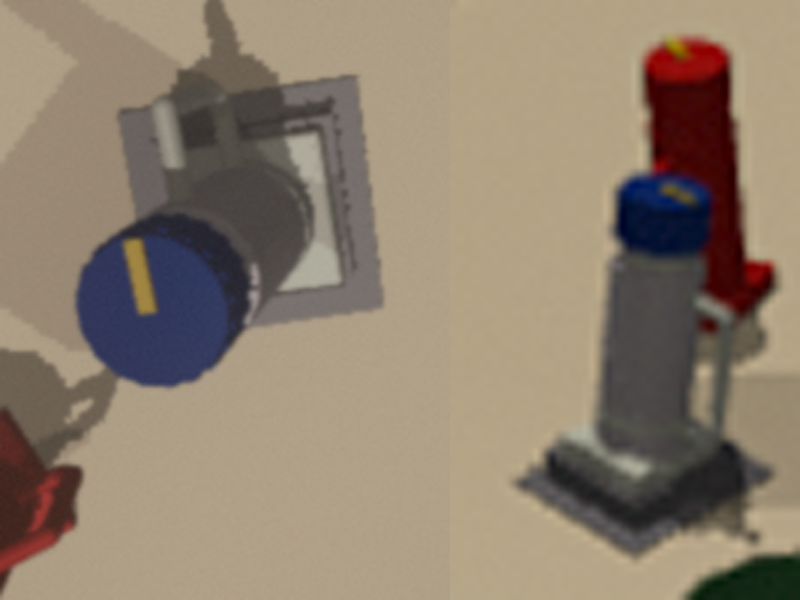

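```bash
python3 - <<'E'
from h import *
W=np.load("w4.npz");S=ctrl.camera_info("scene")
c=tri((W,(251.3,203.3)),(S,(210.7,175.3)));print("cap",c)
b0=atz(W,(243+2,180),c[2]);b1=atz(W,(250.5,205),c[2]);d=b0-b1;print("bar",np.degrees(np.arctan2(d[1],d[0])))
q=lambda x,y:(200+x/3,100+y/3)
C=[atz(W,q(*p),.003) for p in((120,110),(357,77),(383,305))];print("dock",C,(C[0]+C[2])/2)
print("edge",np.degrees(np.arctan2(*(C[1]-C[2])[1::-1])),np.degrees(np.arctan2(*(C[0]-C[1])[1::-1])))
print("foot corners z.016",[atz(W,q(*p),.016) for p in((320,130),(342,287))])
hb=[q(162,105),q(178,165)];print("handle topbar",[atz(W,p,.1) for p in hb])
# foot z fit in scene
print("expected cap proj",pr(W,(.592,-.2565,.142)),pr(S,(.592,-.2565,.142)))
E
```

```text
cap [ 0.563  -0.2629  0.1439]
bar 105.62210026271092
dock [array([ 0.5365, -0.2214,  0.003 ]), array([ 0.6282, -0.2003,  0.003 ]), array([ 0.6499, -0.2907,  0.003 ])] [ 0.5932  -0.25605  0.003  ]
edge 103.49813039314961 -167.0418947720519
foot corners z.016 [array([ 0.6151, -0.2208,  0.016 ]), array([ 0.6306, -0.2816,  0.016 ])]
handle topbar [array([ 0.56  , -0.2104,  0.1   ]), array([ 0.5662, -0.2283,  0.1   ])]
expected cap proj (np.float64(283.97768532106465), np.float64(197.21566418391848)) (np.float64(203.48878296232093), np.float64(178.8799698440685))
```

The wrist crop shows the cap top at (154,310) instead of above the dock centre at (250,195). The canister leans about 13° towards -x, because its +x foot edge landed on the dock wall. The bar points to about 105°, so the cap is still fully open. I'll regrip deeper with the tool tilted to match.

Request:
play_rows --plan '[{"jaw":85,"tx":0,"ty":0,"tz":0,"rx":0,"ry":0,"rz":-0.0245},{"jaw":85,"tx":0,"ty":0,"tz":0,"rx":0,"ry":0,"rz":-0.0245},{"jaw":85,"tx":0,"ty":-0.033,"tz":0,"rx":0,"ry":0,"rz":0},{"jaw":85,"tx":0,"ty":-0.033,"tz":0,"rx":0,"ry":0,"rz":0},{"jaw":85,"tx":0,"ty":-0.033,"tz":0,"rx":0,"ry":0,"rz":0},{"jaw":85,"tx":0,"ty":-0.033,"tz":0,"rx":0,"ry":0,"rz":0},{"jaw":85,"tx":0,"ty":0,"tz":0,"rx":-0.0375,"ry":0,"rz":0},{"jaw":85,"tx":0,"ty":0,"tz":0,"rx":-0.0375,"ry":0,"rz":0},{"jaw":85,"tx":0,"ty":0,"tz":0,"rx":0,"ry":0,"rz":0}]'

```text
time: 9.73
eef_pos: [0.5245, -0.2722, 0.2977]
eef_rot: [[-0.239, 0.945, 0.225], [0.971, 0.232, 0.059], [0.004, 0.233, -0.973]]
ft_force: [-2.0, -0.0, -0.3]
finger_gap: 0.0849
grip_force: 0.0
```

```bash
python3 st.py; python3 - <<'E'
from h import *
import cv2
W2=np.load("w2.npz");print("red",atz(W2,(467,258),.138),atz(W2,(410,215),.006))
s=ctrl.state();R,p=s["eef_rot"],s["eef_pos"];print(R.round(3).tolist())
print("target in tool",(R.T@(np.array([.5669,-.2622,.1299])-p)).round(4))
W=ctrl.camera_info("wrist");a=ctrl.capture("wrist")[:,:,::-1];np.savez("w5.npz",**W)
print("expect cap",pr(W,(.5635,-.263,.1445)),"tgt tip axis",pr(W,p+R[:,2]*.165))
hsv=cv2.cvtColor(np.ascontiguousarray(a),cv2.COLOR_BGR2HSV);m=cv2.inRange(hsv,(105,120,60),(125,255,255));m[:, :150]=0
n,l,st,ce=cv2.connectedComponentsWithStats(m);print([(st[i].tolist(),ce[i].round(1).tolist()) for i in range(1,n) if st[i][4]>200])
cv2.imwrite("pics/w5r.png",a)
E
```

```text
{'time': 9.733, 'eef_pos': [0.525, -0.272, 0.298], 'ft_force': [-1.983, -0.049, -0.298], 'wrist_torque': [-0.053, 0.132, 0.033], 'finger_gap': 0.085, 'grip_force': 0.0, 'joints': [-44.21, 19.804, 89.81, 12.823, 63.922, -63.017]} psi 13.776520552863925
red [ 0.4886 -0.3909  0.138 ] [ 0.4909 -0.3851  0.006 ]
[[-0.239, 0.945, 0.225], [0.971, 0.232, 0.059], [0.004, 0.233, -0.973]]
target in tool [-0.001   0.0033  0.1733]
expect cap (np.float64(286.99678581010085), np.float64(197.1678646767072)) tgt tip axis (np.float64(283.1228354530343), np.float64(194.3244811909195))
[([534, 0, 26, 49, 623], [547.3, 23.8])]
```

```bash
python3 - <<'E'
import cv2
a=cv2.imread("pics/w5r.png");cv2.imwrite("pics/w5.png",cv2.resize(a[110:290,190:390],None,fx=3,fy=3,interpolation=2))
E
```

```text
(no output)
```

View pics/w5.png

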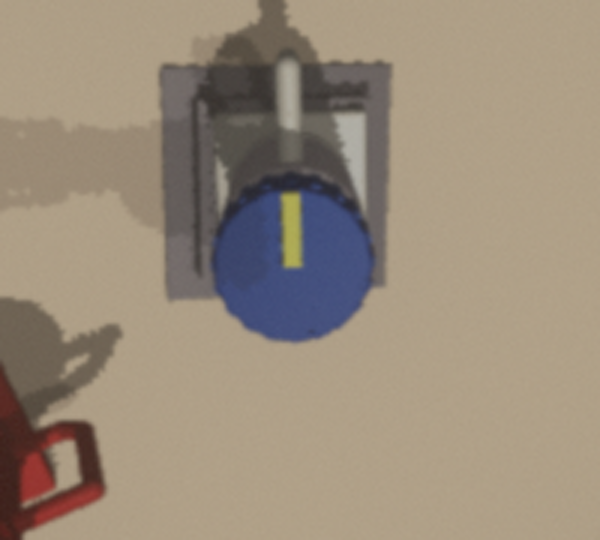

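The cap top is centred at (288,198), as predicted, and the bar points straight at the handle at (288,105 in the crop). So the cap is fully open, and the tool is aligned with the tilted canister. I'll descend along the tool axis.

Request:
play_rows --plan '[{"jaw":85,"tx":-0.002,"ty":0.007,"tz":0.06,"rx":0,"ry":0,"rz":0},{"jaw":85,"tx":0,"ty":0,"tz":0.07,"rx":0,"ry":0,"rz":0},{"jaw":85,"tx":0,"ty":0,"tz":0.07,"rx":0,"ry":0,"rz":0},{"jaw":85,"tx":0,"ty":0,"tz":0.05,"rx":0,"ry":0,"rz":0},{"jaw":85,"tx":0,"ty":0,"tz":0.04,"rx":0,"ry":0,"rz":0},{"jaw":85,"tx":0,"ty":0,"tz":0.03,"rx":0,"ry":0,"rz":0},{"jaw":85,"tx":0,"ty":0,"tz":0.02,"rx":0,"ry":0,"rz":0},{"jaw":85,"tx":0,"ty":0,"tz":0.006,"rx":0,"ry":0,"rz":0},{"jaw":85,"tx":0,"ty":0,"tz":0,"rx":0,"ry":0,"rz":0}]'

```text
time: 10.53
eef_pos: [0.5716, -0.2627, 0.1309]
eef_rot: [[-0.243, 0.943, 0.225], [0.97, 0.237, 0.057], [0.001, 0.232, -0.973]]
ft_force: [0.4, -0.2, -0.4]
finger_gap: 0.0852
grip_force: 0.0
```

Request:
play_rows --plan '[{"jaw":50,"tx":0,"ty":0,"tz":0,"rx":0,"ry":0,"rz":0},{"jaw":50,"tx":0,"ty":0,"tz":0,"rx":0,"ry":0,"rz":0},{"jaw":50,"tx":0,"ty":0,"tz":0,"rx":0,"ry":0,"rz":0},{"jaw":30,"tx":0,"ty":0,"tz":0,"rx":0,"ry":0,"rz":0},{"jaw":30,"tx":0,"ty":0,"tz":0,"rx":0,"ry":0,"rz":0},{"jaw":30,"tx":0,"ty":0,"tz":0,"rx":0,"ry":0,"rz":0}]'

```text
time: 11.03
eef_pos: [0.5709, -0.2637, 0.1331]
eef_rot: [[-0.242, 0.943, 0.228], [0.97, 0.236, 0.055], [-0.002, 0.234, -0.972]]
ft_force: [-3.2, -0.2, 6.1]
finger_gap: 0.0433
grip_force: 60.3
```

```bash
python3 st.py
```

```text
{'time': 11.033, 'eef_pos': [0.571, -0.264, 0.133], 'ft_force': [-3.233, -0.201, 6.141], 'wrist_torque': [0.004, 0.464, 0.026], 'finger_gap': 0.043, 'grip_force': 60.26, 'joints': [-40.239, 34.434, 94.613, 15.8, 43.967, -65.007]} psi 14.040875418057242
```

The gap is 43 mm, so the grip is still a bit shallow. I'll go 6 mm deeper.

Request:
play_rows --plan '[{"jaw":70,"tx":0,"ty":0,"tz":0,"rx":0,"ry":0,"rz":0},{"jaw":70,"tx":0,"ty":0,"tz":0,"rx":0,"ry":0,"rz":0},{"jaw":70,"tx":0,"ty":0,"tz":0.007,"rx":0,"ry":0,"rz":0},{"jaw":70,"tx":0,"ty":0,"tz":0.007,"rx":0,"ry":0,"rz":0},{"jaw":70,"tx":0,"ty":0,"tz":0,"rx":0,"ry":0,"rz":0}]'

```text
time: 11.45
eef_pos: [0.5723, -0.2622, 0.1238]
eef_rot: [[-0.242, 0.944, 0.225], [0.97, 0.235, 0.058], [0.001, 0.233, -0.973]]
ft_force: [0.3, 0.2, -0.8]
finger_gap: 0.0699
grip_force: 0.0
```

Request:
play_rows --plan '[{"jaw":50,"tx":0,"ty":0,"tz":0,"rx":0,"ry":0,"rz":0},{"jaw":50,"tx":0,"ty":0,"tz":0,"rx":0,"ry":0,"rz":0},{"jaw":30,"tx":0,"ty":0,"tz":0,"rx":0,"ry":0,"rz":0},{"jaw":30,"tx":0,"ty":0,"tz":0,"rx":0,"ry":0,"rz":0},{"jaw":30,"tx":0,"ty":0,"tz":0,"rx":0,"ry":0,"rz":0},{"jaw":30,"tx":0,"ty":0,"tz":0,"rx":0,"ry":0,"rz":0}]'

```text
time: 11.95
eef_pos: [0.5722, -0.2626, 0.1249]
eef_rot: [[-0.242, 0.943, 0.226], [0.97, 0.236, 0.057], [0.0, 0.233, -0.972]]
ft_force: [-3.4, 0.1, 3.8]
finger_gap: 0.0439
grip_force: 60.7
```

```bash
python3 st.py
```

```text
{'time': 11.95, 'eef_pos': [0.572, -0.263, 0.125], 'ft_force': [-3.385, 0.067, 3.841], 'wrist_torque': [-0.057, 0.639, -0.06], 'finger_gap': 0.044, 'grip_force': 60.694, 'joints': [-40.08, 35.209, 94.732, 16.012, 43.205, -65.159]} psi 14.025275376977325
```

Request:
play_rows --plan '[{"jaw":30,"tx":0,"ty":0.0023,"tz":-0.0097,"rx":0,"ry":0,"rz":0},{"jaw":30,"tx":0,"ty":0.0023,"tz":-0.0097,"rx":0,"ry":0,"rz":0},{"jaw":30,"tx":0,"ty":0.0023,"tz":-0.0097,"rx":0,"ry":0,"rz":0},{"jaw":30,"tx":0,"ty":0.0023,"tz":-0.0097,"rx":0,"ry":0,"rz":0},{"jaw":30,"tx":0,"ty":0.0023,"tz":-0.0097,"rx":0,"ry":0,"rz":0},{"jaw":30,"tx":0,"ty":0.0023,"tz":-0.0097,"rx":0,"ry":0,"rz":0},{"jaw":30,"tx":0,"ty":0,"tz":0,"rx":0,"ry":0,"rz":0},{"jaw":30,"tx":0,"ty":0,"tz":0,"rx":0,"ry":0,"rz":0}]'

```text
time: 12.62
eef_pos: [0.5727, -0.2628, 0.1552]
eef_rot: [[-0.242, 0.943, 0.227], [0.97, 0.236, 0.056], [-0.001, 0.234, -0.972]]
ft_force: [0.0, -0.7, -2.4]
finger_gap: 0.0437
grip_force: 61.4
```

```bash
python3 st.py
```

```text
{'time': 12.617, 'eef_pos': [0.573, -0.263, 0.155], 'ft_force': [0.048, -0.72, -2.393], 'wrist_torque': [-0.101, 0.23, 0.006], 'finger_gap': 0.044, 'grip_force': 61.374, 'joints': [-40.07, 32.661, 93.51, 15.044, 46.753, -63.76]} psi 14.03385947550781
```

Request:
play_rows --plan '[{"jaw":30,"tx":0,"ty":0.0094,"tz":-0.039,"rx":0,"ry":0,"rz":0},{"jaw":30,"tx":0,"ty":0.0094,"tz":-0.039,"rx":0,"ry":0,"rz":0},{"jaw":30,"tx":0,"ty":0.0094,"tz":-0.039,"rx":0,"ry":0,"rz":0},{"jaw":30,"tx":0,"ty":0.0094,"tz":-0.039,"rx":0,"ry":0,"rz":0},{"jaw":30,"tx":0,"ty":0.0094,"tz":-0.039,"rx":0,"ry":0,"rz":0},{"jaw":30,"tx":0,"ty":0.0094,"tz":-0.039,"rx":0,"ry":0,"rz":0},{"jaw":30,"tx":0,"ty":0.0094,"tz":-0.039,"rx":0,"ry":0,"rz":0},{"jaw":30,"tx":0,"ty":0.0094,"tz":-0.039,"rx":0,"ry":0,"rz":0}]'

```text
time: 13.28
eef_pos: [0.5721, -0.2622, 0.3156]
eef_rot: [[-0.242, 0.944, 0.225], [0.97, 0.235, 0.057], [0.001, 0.232, -0.973]]
ft_force: [0.5, 0.1, -3.4]
finger_gap: 0.0438
grip_force: 62.0
```

Request:
play_rows --plan '[{"jaw":30,"tx":0,"ty":0,"tz":0,"rx":0.025,"ry":0,"rz":0},{"jaw":30,"tx":0,"ty":0,"tz":0,"rx":0.025,"ry":0,"rz":0},{"jaw":30,"tx":0,"ty":0,"tz":0,"rx":0.025,"ry":0,"rz":0},{"jaw":30,"tx":0,"ty":0,"tz":0,"rx":0,"ry":0,"rz":0.017},{"jaw":30,"tx":0,"ty":0,"tz":0,"rx":0,"ry":0,"rz":0.017},{"jaw":30,"tx":0,"ty":0,"tz":0,"rx":0,"ry":0,"rz":0.017},{"jaw":30,"tx":0,"ty":0,"tz":0,"rx":0,"ry":0,"rz":0}]'

```text
time: 13.87
eef_pos: [0.5725, -0.2621, 0.3144]
eef_rot: [[-0.084, 0.996, -0.001], [0.996, 0.084, 0.001], [0.001, -0.001, -1.0]]
ft_force: [-0.8, -1.8, -2.7]
finger_gap: 0.0439
grip_force: 62.2
```

```bash
python3 st.py; python3 - <<'E'
from h import *
s=ctrl.state();print(s["eef_rot"].round(3).tolist())
E
```

```text
{'time': 13.867, 'eef_pos': [0.573, -0.262, 0.314], 'ft_force': [-0.783, -1.805, -2.732], 'wrist_torque': [-0.017, -0.001, 0.015], 'finger_gap': 0.044, 'grip_force': 62.155, 'joints': [-34.769, 26.085, 75.253, 0.028, 78.735, -39.576]} psi 4.801139604225311
[[-0.084, 0.996, -0.001], [0.996, 0.084, 0.001], [0.001, -0.001, -1.0]]
```

The canister is held (2.5 N). I'll carry it to the approach point in front of the hook tip, at a safe height.

Request:
play_rows --plan '[{"jaw":30,"tx":0.03,"ty":-0.0035,"tz":0,"rx":0,"ry":0,"rz":0},{"jaw":30,"tx":0.055,"ty":-0.007,"tz":0,"rx":0,"ry":0,"rz":0},{"jaw":30,"tx":0.06,"ty":-0.007,"tz":0,"rx":0,"ry":0,"rz":0},{"jaw":30,"tx":0.06,"ty":-0.007,"tz":0,"rx":0,"ry":0,"rz":0},{"jaw":30,"tx":0.06,"ty":-0.007,"tz":0,"rx":0,"ry":0,"rz":0},{"jaw":30,"tx":0.06,"ty":-0.007,"tz":0,"rx":0,"ry":0,"rz":0},{"jaw":30,"tx":0.06,"ty":-0.007,"tz":0,"rx":0,"ry":0,"rz":0},{"jaw":30,"tx":0.06,"ty":-0.007,"tz":0,"rx":0,"ry":0,"rz":0},{"jaw":30,"tx":0.06,"ty":-0.007,"tz":0,"rx":0,"ry":0,"rz":0},{"jaw":30,"tx":0.06,"ty":-0.007,"tz":0,"rx":0,"ry":0,"rz":0}]'

```text
time: 14.7
eef_pos: [0.5142, 0.0183, 0.3153]
eef_rot: [[-0.086, 0.996, -0.0], [0.996, 0.086, 0.001], [0.001, -0.0, -1.0]]
ft_force: [1.0, 0.2, -2.7]
finger_gap: 0.0438
grip_force: 62.2
```

Request:
play_rows --plan '[{"jaw":30,"tx":0.06,"ty":-0.007,"tz":0,"rx":0,"ry":0,"rz":0},{"jaw":30,"tx":0.06,"ty":-0.007,"tz":0,"rx":0,"ry":0,"rz":0},{"jaw":30,"tx":0.06,"ty":-0.007,"tz":0,"rx":0,"ry":0,"rz":0},{"jaw":30,"tx":0.06,"ty":-0.007,"tz":0,"rx":0,"ry":0,"rz":0},{"jaw":30,"tx":0.06,"ty":-0.007,"tz":0,"rx":0,"ry":0,"rz":0},{"jaw":30,"tx":0.045,"ty":-0.007,"tz":0,"rx":0,"ry":0,"rz":0},{"jaw":30,"tx":0.025,"ty":-0.004,"tz":0,"rx":0,"ry":0,"rz":0},{"jaw":30,"tx":0,"ty":0,"tz":0,"rx":0,"ry":0,"rz":0}]'

```text
time: 15.37
eef_pos: [0.4749, 0.2016, 0.3152]
eef_rot: [[-0.089, 0.996, -0.001], [0.996, 0.089, 0.002], [0.002, -0.001, -1.0]]
ft_force: [-0.2, -0.4, -2.4]
finger_gap: 0.0439
grip_force: 62.2
```

```bash
python3 st.py; python3 - <<'E'
from h import *
import cv2
W=ctrl.camera_info("wrist");a=ctrl.capture("wrist")[:,:,::-1];b=ctrl.capture("scene")[:,:,::-1];t=ctrl.capture("top")[:,:,::-1];np.savez("w6.npz",**W)
cv2.imwrite("pics/w6r.png",a);cv2.imwrite("pics/s6r.png",b);cv2.imwrite("pics/t6r.png",t)
o=np.zeros((600,800,3),np.uint8);o[:420,:560]=a
o[:420,560:]=cv2.resize(b[165:305,250:330],(240,420),interpolation=2)
o[420:,:240]=cv2.resize(t[165:225,205:285],(240,180),interpolation=2)
cv2.imwrite("pics/w6.png",o)
E
```

```text
{'time': 15.367, 'eef_pos': [0.475, 0.202, 0.315], 'ft_force': [-0.241, -0.357, -2.364], 'wrist_torque': [-0.031, 0.049, 0.014], 'finger_gap': 0.044, 'grip_force': 62.226, 'joints': [10.502, 16.14, 91.065, 0.137, 72.839, 5.343]} psi 5.11855526355325
```

View pics/w6.png

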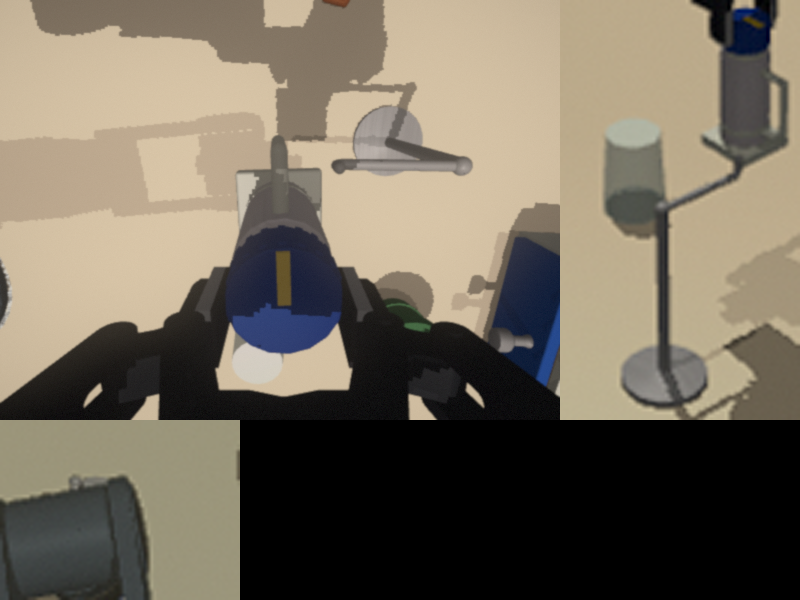

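The wrist view shows the handle's top bar from its outer end (278,138) to (281,205). The hook's ball is at (464,165), its tip at (340,166) and its foot at (388,138), with clear space to approach.

```bash
python3 - <<'E'
from h import *
W=np.load("w6.npz")
b=atz(W,(463.5,165.5),.204);t=atz(W,(340,166),.218);f=atz(W,(388,139),.005)
t2=atz(W,(347,166),.200)
print("ball",b,"tip",t,"foot",f,"len",np.linalg.norm(b-t)); d=b-t;print("hook x ang",np.degrees(np.arctan2(d[1],d[0])))
z0=.315-.117
h1=atz(W,(279,140),z0+.096);h2=atz(W,(280.5,200),z0+.096);c=atz(W,(284,297),z0+.138)
print("handle",h1,h2,"cap",c,"ang",np.degrees(np.arctan2(*(h1-h2)[1::-1])))
E
```

```text
ball [0.5985 0.2466 0.204 ] tip [0.5093 0.2404 0.218 ] foot [0.5995 0.2491 0.005 ] len 0.09050458551918798
hook x ang 3.976047295350701
handle [0.4676 0.2601 0.294 ] [0.4707 0.2324 0.294 ] cap [0.4747 0.2049 0.336 ] ang 96.38559251256706
```

Request:
play_rows --plan '[{"jaw":30,"tx":-0.003,"ty":0,"tz":0.02,"rx":0,"ry":0,"rz":0.008},{"jaw":30,"tx":0,"ty":0,"tz":0.03,"rx":0,"ry":0,"rz":0},{"jaw":30,"tx":0,"ty":0,"tz":0.03,"rx":0,"ry":0,"rz":0},{"jaw":30,"tx":0,"ty":0,"tz":0.02,"rx":0,"ry":0,"rz":0},{"jaw":30,"tx":0,"ty":0,"tz":0,"rx":0,"ry":0,"rz":0},{"jaw":30,"tx":0,"ty":0,"tz":0,"rx":0,"ry":0,"rz":0}]'

```text
time: 16.02
eef_pos: [0.4772, 0.1963, 0.2649]
eef_rot: [[-0.058, 0.998, -0.001], [0.998, 0.058, -0.0], [-0.0, -0.001, -1.0]]
ft_force: [-0.5, 0.0, -2.7]
finger_gap: 0.0442
grip_force: 62.2
```

```bash
python3 st.py; python3 - <<'E'
from h import *
import cv2
W=ctrl.camera_info("wrist");a=ctrl.capture("wrist")[:,:,::-1];b=ctrl.capture("scene")[:,:,::-1];np.savez("w7.npz",**W)
o=np.zeros((420,800,3),np.uint8);o[:,:440]=cv2.resize(a[110:320,200:420],(440,420),interpolation=2)
o[:,440:]=cv2.resize(b[170:275,255:345],(360,420),interpolation=2)
cv2.imwrite("pics/w7.png",o)
E
```

```text
{'time': 16.017, 'eef_pos': [0.477, 0.196, 0.265], 'ft_force': [-0.54, 0.03, -2.656], 'wrist_torque': [-0.038, -0.014, 0.003], 'finger_gap': 0.044, 'grip_force': 62.218, 'joints': [9.94, 19.302, 95.019, -0.003, 65.751, 6.602]} psi 3.339555078094782
```

View pics/w7.png

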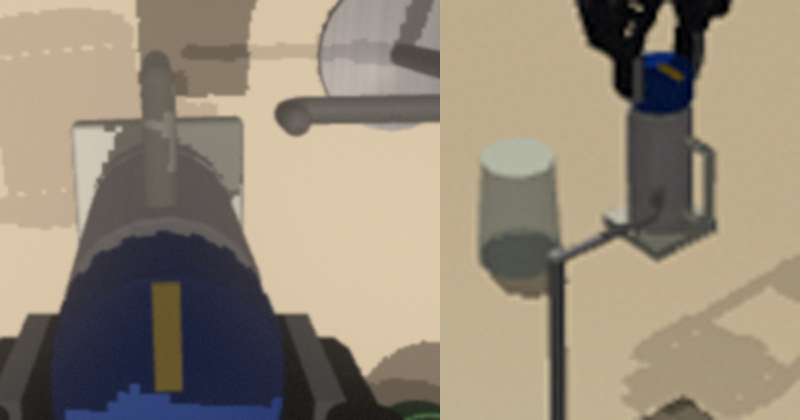

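```bash
python3 - <<'E'
from h import *
W=np.load("w7.npz");S=ctrl.camera_info("scene");z0=.148
t=atz(W,(346,167.5),.220);h1=atz(W,(278,138.5),z0+.096);h2=atz(W,(280,205),z0+.096)
print("tip",t,"outer",h1,"ang",np.degrees(np.arctan2(*(h1-h2)[1::-1])))
print("cap tri", tri((S,(255+(666-440)/4,170+65/4)),(W,(283.5,295))))
f=np.array([-.07,.9975]);print("win centre y:",h1[:2]-.020*f)
E
```

```text
tip [0.5075 0.2408 0.22  ] outer [0.4713 0.2556 0.244 ] ang 94.8252169271098
cap tri [0.4761 0.2049 0.2915]
win centre y: [0.4727  0.23565]
```

Request:
play_rows --plan '[{"jaw":30,"tx":0.005,"ty":0.01,"tz":0,"rx":0,"ry":0,"rz":0},{"jaw":30,"tx":0,"ty":0.02,"tz":0,"rx":0,"ry":0,"rz":0},{"jaw":30,"tx":0,"ty":0.02,"tz":0,"rx":0,"ry":0,"rz":0},{"jaw":30,"tx":0,"ty":0.02,"tz":0,"rx":0,"ry":0,"rz":0}]'

```text
time: 16.45
eef_pos: [0.5139, 0.2018, 0.2657]
eef_rot: [[-0.06, 0.998, 0.002], [0.998, 0.06, 0.0], [0.0, 0.002, -1.0]]
ft_force: [-0.2, -0.1, -2.4]
finger_gap: 0.044
grip_force: 62.3
```

Request:
play_rows --plan '[{"jaw":30,"tx":0,"ty":0.02,"tz":0,"rx":0,"ry":0,"rz":0},{"jaw":30,"tx":0,"ty":0.02,"tz":0,"rx":0,"ry":0,"rz":0},{"jaw":30,"tx":0,"ty":0.02,"tz":0,"rx":0,"ry":0,"rz":0},{"jaw":30,"tx":0,"ty":0.02,"tz":0,"rx":0,"ry":0,"rz":0},{"jaw":30,"tx":0,"ty":0,"tz":0,"rx":0,"ry":0,"rz":0}]'

```text
time: 16.87
eef_pos: [0.5548, 0.2039, 0.2651]
eef_rot: [[-0.059, 0.998, 0.003], [0.998, 0.059, 0.0], [0.0, 0.003, -1.0]]
ft_force: [0.5, -0.2, -1.7]
finger_gap: 0.0439
grip_force: 62.1
```

```bash
python3 st.py; python3 - <<'E'
from h import *
import cv2
a=ctrl.capture("wrist")[:,:,::-1];b=ctrl.capture("scene")[:,:,::-1]
cv2.imwrite("pics/w8w.png",a);cv2.imwrite("pics/w8s.png",b)
E
```

```text
{'time': 16.867, 'eef_pos': [0.555, 0.204, 0.265], 'ft_force': [0.536, -0.211, -1.689], 'wrist_torque': [-0.026, 0.025, 0.002], 'finger_gap': 0.044, 'grip_force': 62.12, 'joints': [9.362, 25.285, 84.818, -0.013, 69.74, 5.998]} psi 3.3677628864636295
```

I've used all ten picture views, so from here I rely on forces and numbers. There was no contact on the way in, and the handle is over the seat. I'll lower until it touches.

Request:
play_rows --plan '[{"jaw":30,"tx":0,"ty":0,"tz":0.018,"rx":0,"ry":0,"rz":0},{"jaw":30,"tx":0,"ty":0,"tz":0.018,"rx":0,"ry":0,"rz":0},{"jaw":30,"tx":0,"ty":0,"tz":0.012,"rx":0,"ry":0,"rz":0},{"jaw":30,"tx":0,"ty":0,"tz":0,"rx":0,"ry":0,"rz":0}]'

```text
time: 17.3
eef_pos: [0.55, 0.2037, 0.2388]
eef_rot: [[-0.059, 0.998, -0.005], [0.998, 0.059, -0.001], [-0.001, -0.005, -1.0]]
ft_force: [-0.9, -0.2, -2.4]
finger_gap: 0.0445
grip_force: 62.2
```

Request:
play_rows --plan '[{"jaw":30,"tx":0,"ty":0,"tz":0.006,"rx":0,"ry":0,"rz":0},{"jaw":30,"tx":0,"ty":0,"tz":0.004,"rx":0,"ry":0,"rz":0},{"jaw":30,"tx":0,"ty":0,"tz":0,"rx":0,"ry":0,"rz":0}]'

```text
time: 17.55
eef_pos: [0.5518, 0.2039, 0.2358]
eef_rot: [[-0.059, 0.998, -0.001], [0.998, 0.059, -0.0], [-0.0, -0.001, -1.0]]
ft_force: [-0.4, 0.4, -1.6]
finger_gap: 0.0436
grip_force: 62.2
```

```bash
python3 st.py
```

```text
{'time': 17.55, 'eef_pos': [0.552, 0.204, 0.236], 'ft_force': [-0.404, 0.444, -1.569], 'wrist_torque': [-0.026, 0.077, 0.007], 'finger_gap': 0.044, 'grip_force': 62.198, 'joints': [9.407, 26.94, 87.058, 0.002, 66.032, 6.007]} psi 3.400050871860614
```

Request:
play_rows --plan '[{"jaw":30,"tx":0,"ty":0,"tz":0.004,"rx":0,"ry":0,"rz":0},{"jaw":30,"tx":0,"ty":0,"tz":0,"rx":0,"ry":0,"rz":0},{"jaw":30,"tx":0,"ty":0,"tz":0,"rx":0,"ry":0,"rz":0}]'

```text
time: 17.8
eef_pos: [0.552, 0.204, 0.2343]
eef_rot: [[-0.059, 0.998, 0.0], [0.998, 0.059, 0.0], [0.0, 0.0, -1.0]]
ft_force: [0.8, -0.1, -2.2]
finger_gap: 0.0439
grip_force: 62.2
```

Request:
play_rows --plan '[{"jaw":30,"tx":0,"ty":0,"tz":0.004,"rx":0,"ry":0,"rz":0},{"jaw":30,"tx":0,"ty":0,"tz":0,"rx":0,"ry":0,"rz":0},{"jaw":30,"tx":0,"ty":0,"tz":0,"rx":0,"ry":0,"rz":0}]'

```text
time: 18.05
eef_pos: [0.5519, 0.2039, 0.2321]
eef_rot: [[-0.059, 0.998, -0.0], [0.998, 0.059, -0.0], [-0.0, -0.0, -1.0]]
ft_force: [0.2, 0.0, -2.7]
finger_gap: 0.044
grip_force: 62.2
```

```bash
python3 st.py
```

```text
{'time': 18.05, 'eef_pos': [0.552, 0.204, 0.232], 'ft_force': [0.219, 0.006, -2.706], 'wrist_torque': [-0.049, -0.009, 0.018], 'finger_gap': 0.044, 'grip_force': 62.208, 'joints': [9.407, 27.183, 87.295, -0.001, 65.533, 6.006]} psi 3.4015211501564333
```

Request:
play_rows --plan '[{"jaw":30,"tx":0,"ty":0,"tz":0.004,"rx":0,"ry":0,"rz":0},{"jaw":30,"tx":0,"ty":0,"tz":0,"rx":0,"ry":0,"rz":0},{"jaw":30,"tx":0,"ty":0,"tz":0,"rx":0,"ry":0,"rz":0}]'

```text
time: 18.3
eef_pos: [0.5522, 0.2036, 0.2309]
eef_rot: [[-0.059, 0.998, 0.001], [0.998, 0.059, -0.0], [-0.001, 0.001, -1.0]]
ft_force: [-0.0, -2.0, 1.9]
finger_gap: 0.044
grip_force: 62.8
```

Request:
play_rows --plan '[{"jaw":30,"tx":0,"ty":0,"tz":0.004,"rx":0,"ry":0,"rz":0},{"jaw":30,"tx":0,"ty":0,"tz":0,"rx":0,"ry":0,"rz":0},{"jaw":30,"tx":0,"ty":0,"tz":0,"rx":0,"ry":0,"rz":0}]'

```text
time: 18.55
eef_pos: [0.553, 0.2032, 0.23]
eef_rot: [[-0.06, 0.998, 0.003], [0.998, 0.06, -0.001], [-0.001, 0.003, -1.0]]
ft_force: [-1.9, -4.3, 8.1]
finger_gap: 0.044
grip_force: 63.4
```

Request:
play_rows --plan '[{"jaw":30,"tx":0,"ty":0,"tz":0.004,"rx":0,"ry":0,"rz":0},{"jaw":30,"tx":0,"ty":0,"tz":0,"rx":0,"ry":0,"rz":0},{"jaw":30,"tx":0,"ty":0,"tz":0,"rx":0,"ry":0,"rz":0}]'

```text
time: 18.8
eef_pos: [0.5541, 0.2029, 0.2293]
eef_rot: [[-0.059, 0.998, 0.006], [0.998, 0.059, -0.001], [-0.002, 0.006, -1.0]]
ft_force: [-1.2, -5.8, 11.7]
finger_gap: 0.0439
grip_force: 63.8
```

```bash
python3 st.py
```

```text
{'time': 18.8, 'eef_pos': [0.554, 0.203, 0.229], 'ft_force': [-1.205, -5.849, 11.722], 'wrist_torque': [-0.618, 0.283, 0.065], 'finger_gap': 0.044, 'grip_force': 63.844, 'joints': [9.338, 27.379, 87.456, -0.157, 64.833, 5.995]} psi 3.409405939022396
```

Contact is at TCP z ≈ 0.231, as expected for the top bar on the prong. I'll unload it to about 1 mm above, back off 3 mm from the post, and tilt about the bar towards the natural hang angle.

Request:
play_rows --plan '[{"jaw":30,"tx":0,"ty":0,"tz":-0.013,"rx":0,"ry":0,"rz":0},{"jaw":30,"tx":0,"ty":-0.006,"tz":0,"rx":0,"ry":0,"rz":0},{"jaw":30,"tx":-0.0048,"ty":0,"tz":0.0067,"rx":0,"ry":0.0278,"rz":0},{"jaw":30,"tx":-0.0048,"ty":0,"tz":0.0067,"rx":0,"ry":0.0278,"rz":0},{"jaw":30,"tx":0,"ty":0,"tz":0,"rx":0,"ry":0,"rz":0},{"jaw":30,"tx":0,"ty":0,"tz":0,"rx":0,"ry":0,"rz":0}]'

```text
time: 19.3
eef_pos: [0.5486, 0.1982, 0.2248]
eef_rot: [[-0.056, 0.998, -0.012], [0.984, 0.057, 0.172], [0.172, -0.003, -0.985]]
ft_force: [-0.2, 0.4, -2.5]
finger_gap: 0.0441
grip_force: 62.1
```

```bash
python3 st.py
```

```text
{'time': 19.3, 'eef_pos': [0.549, 0.198, 0.225], 'ft_force': [-0.204, 0.354, -2.492], 'wrist_torque': [-0.239, -0.033, -0.005], 'finger_gap': 0.044, 'grip_force': 62.111, 'joints': [3.697, 26.686, 90.447, 11.094, 63.371, -4.587]} psi 3.267807724645498
```

Request:
play_rows --plan '[{"jaw":30,"tx":-0.0048,"ty":0,"tz":0.0067,"rx":0,"ry":0.0278,"rz":0},{"jaw":30,"tx":-0.0048,"ty":0,"tz":0.0067,"rx":0,"ry":0.0278,"rz":0},{"jaw":30,"tx":-0.0048,"ty":0,"tz":0.0067,"rx":0,"ry":0.0278,"rz":0},{"jaw":30,"tx":0,"ty":0,"tz":0,"rx":0,"ry":0,"rz":0},{"jaw":30,"tx":0,"ty":0,"tz":0,"rx":0,"ry":0,"rz":0}]'

```text
time: 19.72
eef_pos: [0.5494, 0.1944, 0.2135]
eef_rot: [[-0.052, 0.998, -0.026], [0.906, 0.058, 0.419], [0.42, -0.002, -0.907]]
ft_force: [1.0, 0.5, -1.7]
finger_gap: 0.0443
grip_force: 62.2
```

Request:
play_rows --plan '[{"jaw":30,"tx":-0.0048,"ty":0,"tz":0.0067,"rx":0,"ry":0.0278,"rz":0},{"jaw":30,"tx":-0.0048,"ty":0,"tz":0.0067,"rx":0,"ry":0.0278,"rz":0},{"jaw":30,"tx":-0.0048,"ty":0,"tz":0.0067,"rx":0,"ry":0.0278,"rz":0},{"jaw":30,"tx":0,"ty":0,"tz":0,"rx":0,"ry":0,"rz":0},{"jaw":30,"tx":0,"ty":0,"tz":0,"rx":0,"ry":0,"rz":0}]'

```text
time: 20.13
eef_pos: [0.5497, 0.1936, 0.2014]
eef_rot: [[-0.045, 0.998, -0.039], [0.767, 0.06, 0.639], [0.64, -0.001, -0.768]]
ft_force: [-0.1, -0.6, -2.2]
finger_gap: 0.0441
grip_force: 62.2
```

```bash
python3 st.py
```

```text
{'time': 20.133, 'eef_pos': [0.55, 0.194, 0.201], 'ft_force': [-0.07, -0.615, -2.231], 'wrist_torque': [-0.763, -0.017, 0.001], 'finger_gap': 0.044, 'grip_force': 62.192, 'joints': [-11.137, 32.936, 96.397, 41.615, 68.785, -36.493]} psi 3.4252834245989976
```

Request:
play_rows --plan '[{"jaw":30,"tx":-0.0026,"ty":0,"tz":0.0031,"rx":0,"ry":0,"rz":0},{"jaw":30,"tx":0,"ty":0,"tz":0,"rx":0,"ry":0,"rz":0},{"jaw":30,"tx":0,"ty":0,"tz":0,"rx":0,"ry":0,"rz":0}]'

```text
time: 20.38
eef_pos: [0.55, 0.1943, 0.201]
eef_rot: [[-0.048, 0.998, -0.037], [0.766, 0.061, 0.64], [0.642, 0.003, -0.767]]
ft_force: [1.0, -2.6, -0.0]
finger_gap: 0.0441
grip_force: 62.6
```

```bash
python3 st.py
```

```text
{'time': 20.383, 'eef_pos': [0.55, 0.194, 0.201], 'ft_force': [1.018, -2.639, -0.033], 'wrist_torque': [-0.877, -0.044, 0.01], 'finger_gap': 0.044, 'grip_force': 62.601, 'joints': [-11.121, 32.989, 96.479, 41.841, 68.644, -36.838]} psi 3.490105161267095
```

Request:
play_rows --plan '[{"jaw":30,"tx":-0.0026,"ty":0,"tz":0.0031,"rx":0,"ry":0,"rz":0},{"jaw":30,"tx":0,"ty":0,"tz":0,"rx":0,"ry":0,"rz":0},{"jaw":30,"tx":0,"ty":0,"tz":0,"rx":0,"ry":0,"rz":0}]'

```text
time: 20.63
eef_pos: [0.55, 0.1942, 0.1992]
eef_rot: [[-0.047, 0.998, -0.037], [0.764, 0.06, 0.643], [0.644, 0.002, -0.765]]
ft_force: [-0.9, -4.5, 4.5]
finger_gap: 0.0441
grip_force: 63.0
```

```bash
python3 st.py
```

```text
{'time': 20.633, 'eef_pos': [0.55, 0.194, 0.199], 'ft_force': [-0.861, -4.529, 4.535], 'wrist_torque': [-0.316, 0.11, 0.095], 'finger_gap': 0.044, 'grip_force': 63.043, 'joints': [-11.201, 33.185, 96.575, 42.033, 68.554, -37.067]} psi 3.415733731157533
```

The contact normal matches the tilted top bar. The prong will settle in the window's outer corner, so I'll ease the canister there before letting go.

Request:
play_rows --plan '[{"jaw":30,"tx":0,"ty":0,"tz":-0.007,"rx":0,"ry":0,"rz":0},{"jaw":30,"tx":-0.005,"ty":0,"tz":0,"rx":0,"ry":0,"rz":0},{"jaw":30,"tx":-0.005,"ty":0,"tz":0,"rx":0,"ry":0,"rz":0},{"jaw":30,"tx":0,"ty":0,"tz":0,"rx":0,"ry":0,"rz":0},{"jaw":30,"tx":0,"ty":0,"tz":0,"rx":0,"ry":0,"rz":0}]'

```text
time: 21.05
eef_pos: [0.5495, 0.1878, 0.1968]
eef_rot: [[-0.045, 0.998, -0.039], [0.764, 0.059, 0.642], [0.643, -0.001, -0.766]]
ft_force: [-0.1, 0.2, -2.5]
finger_gap: 0.0442
grip_force: 62.3
```

```bash
python3 st.py
```

```text
{'time': 21.05, 'eef_pos': [0.55, 0.188, 0.197], 'ft_force': [-0.14, 0.208, -2.519], 'wrist_torque': [-0.714, -0.106, 0.004], 'finger_gap': 0.044, 'grip_force': 62.258, 'joints': [-11.841, 33.403, 96.643, 41.736, 68.756, -37.495]} psi 3.398240524938855
```

Request:
play_rows --plan '[{"jaw":30,"tx":-0.005,"ty":0,"tz":0,"rx":0,"ry":0,"rz":0},{"jaw":30,"tx":0,"ty":0,"tz":0,"rx":0,"ry":0,"rz":0},{"jaw":30,"tx":0,"ty":0,"tz":0,"rx":0,"ry":0,"rz":0}]'

```text
time: 21.3
eef_pos: [0.5497, 0.1863, 0.1959]
eef_rot: [[-0.045, 0.998, -0.039], [0.763, 0.059, 0.643], [0.644, -0.001, -0.765]]
ft_force: [-0.2, 3.1, -2.4]
finger_gap: 0.0442
grip_force: 62.2
```

```bash
python3 st.py
```

```text
{'time': 21.3, 'eef_pos': [0.55, 0.186, 0.196], 'ft_force': [-0.233, 3.123, -2.379], 'wrist_torque': [-0.225, 0.011, 0.003], 'finger_gap': 0.044, 'grip_force': 62.226, 'joints': [-12.016, 33.515, 96.67, 41.773, 68.779, -37.753]} psi 3.4085431843002536
```

Request:
play_rows --plan '[{"jaw":30,"tx":0.001,"ty":0,"tz":0.005,"rx":0,"ry":0,"rz":0},{"jaw":30,"tx":0,"ty":0,"tz":0,"rx":0,"ry":0,"rz":0},{"jaw":30,"tx":0,"ty":0,"tz":0,"rx":0,"ry":0,"rz":0}]'

```text
time: 21.55
eef_pos: [0.5501, 0.1872, 0.1943]
eef_rot: [[-0.046, 0.998, -0.038], [0.765, 0.06, 0.641], [0.643, 0.001, -0.766]]
ft_force: [-1.3, -3.0, 1.1]
finger_gap: 0.0437
grip_force: 62.8
```

```bash
python3 st.py
```

```text
{'time': 21.55, 'eef_pos': [0.55, 0.187, 0.194], 'ft_force': [-1.275, -3.01, 1.06], 'wrist_torque': [-0.572, 0.094, 0.225], 'finger_gap': 0.044, 'grip_force': 62.812, 'joints': [-11.87, 33.614, 96.707, 41.796, 68.474, -37.791]} psi 3.412921806883414
```

It's supported by the hook. I'll open slowly.

Request:
play_rows --plan '[{"jaw":46,"tx":0,"ty":0,"tz":0,"rx":0,"ry":0,"rz":0},{"jaw":48,"tx":0,"ty":0,"tz":0,"rx":0,"ry":0,"rz":0},{"jaw":52,"tx":0,"ty":0,"tz":0,"rx":0,"ry":0,"rz":0},{"jaw":60,"tx":0,"ty":0,"tz":0,"rx":0,"ry":0,"rz":0},{"jaw":70,"tx":0,"ty":0,"tz":0,"rx":0,"ry":0,"rz":0},{"jaw":80,"tx":0,"ty":0,"tz":0,"rx":0,"ry":0,"rz":0},{"jaw":85,"tx":0,"ty":0,"tz":0,"rx":0,"ry":0,"rz":0},{"jaw":85,"tx":0,"ty":0,"tz":0,"rx":0,"ry":0,"rz":0},{"jaw":85,"tx":0,"ty":0,"tz":0,"rx":0,"ry":0,"rz":0},{"jaw":85,"tx":0,"ty":0,"tz":0,"rx":0,"ry":0,"rz":0}]'

```text
time: 22.38
eef_pos: [0.5499, 0.1878, 0.1942]
eef_rot: [[-0.045, 0.998, -0.038], [0.764, 0.059, 0.642], [0.643, -0.0, -0.766]]
ft_force: [0.0, -0.4, 0.2]
finger_gap: 0.0846
grip_force: 0.0
```

```bash
python3 st.py; cat > cap.py <<'E'
from h import *
import cv2,sys
def blue(n):
    im=np.ascontiguousarray(ctrl.capture(n)[:,:,::-1]);cv2.imwrite(f"pics/{sys.argv[1]}_{n}.png",im)
    hsv=cv2.cvtColor(im,cv2.COLOR_BGR2HSV)
    for nm,lo,hi in(("blue",(105,100,30),(130,255,255)),("yellow",(20,120,90),(32,255,255))):
        m=cv2.inRange(hsv,lo,hi);k,l,st,ce=cv2.connectedComponentsWithStats(m)
        print(n,nm,[(st[i].tolist(),ce[i].round(1).tolist()) for i in range(1,k) if st[i][4]>(25 if nm=="blue" else 3)])
for n in("scene","wrist"):blue(n)
E
python3 cap.py r1
```

```text
{'time': 22.383, 'eef_pos': [0.55, 0.188, 0.194], 'ft_force': [0.036, -0.431, 0.19], 'wrist_torque': [-0.303, -0.012, -0.019], 'finger_gap': 0.085, 'grip_force': 0.0, 'joints': [-11.835, 33.637, 96.731, 41.852, 68.462, -37.785]} psi 3.401598357675791
scene blue [([370, 0, 104, 37, 2926], [426.4, 14.8]), ([277, 211, 17, 14, 137], [285.0, 217.7]), ([175, 230, 36, 62, 164], [200.4, 263.6])]
scene yellow []
wrist blue [([226, 229, 122, 126, 10850], [285.3, 293.9])]
wrist yellow [([281, 255, 13, 53, 687], [287.0, 281.0])]
```

The cap sits where it was in the wrist view, so the canister hangs. I'll retreat along the tool axis.

Request:
play_rows --plan '[{"jaw":85,"tx":0,"ty":0,"tz":-0.01,"rx":0,"ry":0,"rz":0},{"jaw":85,"tx":0,"ty":0,"tz":-0.02,"rx":0,"ry":0,"rz":0},{"jaw":85,"tx":0,"ty":0,"tz":-0.03,"rx":0,"ry":0,"rz":0},{"jaw":85,"tx":0,"ty":0,"tz":-0.04,"rx":0,"ry":0,"rz":0},{"jaw":85,"tx":0,"ty":0,"tz":-0.04,"rx":0,"ry":0,"rz":0},{"jaw":85,"tx":0,"ty":0,"tz":-0.05,"rx":0,"ry":0,"rz":0},{"jaw":85,"tx":0,"ty":0,"tz":-0.05,"rx":0,"ry":0,"rz":0},{"jaw":85,"tx":0,"ty":0,"tz":-0.04,"rx":0,"ry":0,"rz":0},{"jaw":85,"tx":0,"ty":0,"tz":-0.02,"rx":0,"ry":0,"rz":0},{"jaw":85,"tx":0,"ty":0,"tz":0,"rx":0,"ry":0,"rz":0}]'

```text
time: 23.32
eef_pos: [0.5571, 0.0895, 0.3111]
eef_rot: [[-0.047, 0.998, -0.033], [0.766, 0.057, 0.641], [0.642, 0.005, -0.767]]
ft_force: [-0.2, 0.5, -0.5]
finger_gap: 0.0849
grip_force: 0.0
```

```bash
python3 st.py; python3 cap.py r2
```

```text
{'time': 23.317, 'eef_pos': [0.557, 0.089, 0.311], 'ft_force': [-0.154, 0.487, -0.458], 'wrist_torque': [-0.306, -0.027, 0.009], 'finger_gap': 0.085, 'grip_force': 0.0, 'joints': [-21.318, 25.608, 88.468, 35.903, 85.855, -33.856]} psi 3.2690335068955796
scene blue [([383, 0, 91, 37, 2674], [430.6, 15.2]), ([277, 211, 17, 14, 137], [285.0, 217.7]), ([175, 230, 36, 62, 165], [200.3, 263.5])]
scene yellow []
wrist blue [([256, 173, 58, 58, 2303], [284.1, 203.0]), ([470, 290, 72, 67, 3248], [507.2, 322.9])]
wrist yellow [([282, 178, 6, 26, 144], [284.3, 191.0])]
```

Request:
play_rows --plan '[{"jaw":85,"tx":0,"ty":0,"tz":0,"rx":0,"ry":0,"rz":0},{"jaw":85,"tx":0,"ty":0,"tz":0,"rx":0,"ry":0,"rz":0},{"jaw":85,"tx":0,"ty":0,"tz":0,"rx":0,"ry":0,"rz":0},{"jaw":85,"tx":0,"ty":0,"tz":0,"rx":0,"ry":0,"rz":0},{"jaw":85,"tx":0,"ty":0,"tz":0,"rx":0,"ry":0,"rz":0},{"jaw":85,"tx":0,"ty":0,"tz":0,"rx":0,"ry":0,"rz":0},{"jaw":85,"tx":0,"ty":0,"tz":0,"rx":0,"ry":0,"rz":0},{"jaw":85,"tx":0,"ty":0,"tz":0,"rx":0,"ry":0,"rz":0},{"jaw":85,"tx":0,"ty":0,"tz":0,"rx":0,"ry":0,"rz":0},{"jaw":85,"tx":0,"ty":0,"tz":0,"rx":0,"ry":0,"rz":0}]'

```text
time: 24.25
eef_pos: [0.5556, 0.0914, 0.3091]
eef_rot: [[-0.045, 0.998, -0.038], [0.764, 0.059, 0.642], [0.643, 0.0, -0.766]]
ft_force: [-0.9, -1.1, 0.2]
finger_gap: 0.0851
grip_force: 0.0
```

```bash
python3 cap.py r3; python3 - <<'E'
import cv2,numpy as np
a=cv2.imread("pics/r2_wrist.png").astype(int);b=cv2.imread("pics/r3_wrist.png").astype(int);d=np.abs(a-b).max(2)>40;print("changed px",d.sum(),np.argwhere(d).min(0) if d.any() else '',np.argwhere(d).max(0) if d.any() else '')
# loose things, first vs now (scene): changed fraction in boxes
s0=cv2.imread("pics/scene0.png").astype(int);s=cv2.imread("pics/r3_scene.png").astype(int);d=np.abs(s-s0).max(2)>50
for n,(x0,y0,x1,y1) in dict(tumbler=(262,202,288,240),pot=(208,222,246,262),hanger=(330,298,428,378)).items():print(n,d[y0:y1,x0:x1].sum(),(x1-x0)*(y1-y0))
E
```

```text
scene blue [([383, 0, 91, 37, 2683], [430.5, 15.2]), ([277, 211, 17, 14, 138], [285.0, 217.7]), ([175, 230, 36, 62, 163], [200.3, 263.5])]
scene yellow []
wrist blue [([256, 173, 59, 59, 2304], [285.0, 203.9]), ([472, 291, 71, 66, 3218], [508.6, 323.4])]
wrist yellow [([283, 178, 6, 27, 142], [285.1, 191.4])]
changed px 1354 [ 4 19] [398 559]
tumbler 134 988
pot 38 1520
hanger 68 7840
```

```bash
python3 -c "
from station import ctrl
print(ctrl.close_job())"
```

```text
the job is handed in; nothing more can be done
None
```

I opened the cap to its stop in the dock and left the canister hanging still on the chrome hook, gripper clear. My first lift slipped, dropping it tilted onto the dock's edge after the cap was open; I regripped it, and handed in at about 24 s.

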